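# Clear and load the platform shaker and set its speed

### The job

Slide the shaker's speed slider right back to off. With it off, clear the steel weight from the platform to the middle of its cork pad and stand every amber sample jar upright on the platform, each inside its own printed ring, filling the row farther from you completely before using the nearer one. Then slide the speed slider up so that its white line is level with the steel pointer. Grip the glass jars gently, and leave the other things on the bench where they are.

Things in the scene. Friction and masses are not known exactly. Their poses are not given: they have to be found in the camera images.
- shaker: White platform shaker, fixed on the bench, 210 mm (x) by 345 mm (y). Origin at bench level (z = 0) under the middle of its platform; own +x away from the robot, +y left, turned up to 0.2 rad. Platform: aluminium, 196 by 256 mm, rubber mat on top 74 mm above the bench, no rim, six printed rings. To its right a flat control strip, 61 mm above the bench, with the speed slider. The platform itself does not move.
- speed (a joint): Speed slider of the shaker, m: 0 = off, at the stop nearest the robot; grows to 0.110 as the grip is slid away from the robot along the shaker's own +x. Stays where it is left (about 1.5 N friction).
- speed_top (a point): Middle of the top of the slider's black grip: 24 mm along its travel, 20 mm across, 24 mm tall, white line across its top; top 92 mm above the bench, 31 mm above the strip, free all round. Its track lies 163 mm to the right (-y) of the shaker's origin, 39 mm from the platform's edge, along the shaker's x from -55 mm (off) to +55 mm.
- pointer: Set-point pointer: flat bright steel tab, 12 by 18 mm, 4 mm high, with a black line, on the strip just right of the slider's track, pointing to it; fixed. Origin on the track's centre line at the strip's surface, level with the line; axes as the shaker's. The slider is set when the middle of its grip and this origin have the same place along the shaker's x.
- ring_far_left (a point): Centre of the printed white ring (60 mm inside diameter, 80 mm between centres both ways) in the row farther from the robot, left (+y); on the mat's surface, 74 mm above the bench.
- ring_far_mid (a point): Centre of the printed white ring (60 mm inside diameter, 80 mm between centres both ways) in the row farther from the robot, middle; on the mat's surface, 74 mm above the bench.
- ring_far_right (a point): Centre of the printed white ring (60 mm inside diameter, 80 mm between centres both ways) in the row farther from the robot, right (-y, beside the slider); on the mat's surface, 74 mm above the bench.
- ring_near_left (a point): Centre of the printed white ring (60 mm inside diameter, 80 mm between centres both ways) in the row nearer to the robot, left (+y); on the mat's surface, 74 mm above the bench.
- ring_near_mid (a point): Centre of the printed white ring (60 mm inside diameter, 80 mm between centres both ways) in the row nearer to the robot, middle; on the mat's surface, 74 mm above the bench.
- ring_near_right (a point): Centre of the printed white ring (60 mm inside diameter, 80 mm between centres both ways) in the row nearer to the robot, right (-y, beside the slider); on the mat's surface, 74 mm above the bench.
- jar1_mid (a point): Centre of a sample jar: amber glass with a white screw cap, upright cylinder 44 mm in diameter, 56 mm tall, about 90 g, thin glass: bears a grip of 40 N (each finger), no more; this point is 28 mm above its underside. None from the start if this jar is absent. Jars are interchangeable.
- jar2_mid (a point): Centre of a sample jar: amber glass with a white screw cap, upright cylinder 44 mm in diameter, 56 mm tall, about 90 g, thin glass: bears a grip of 40 N (each finger), no more; this point is 28 mm above its underside. None from the start if this jar is absent. Jars are interchangeable.
- jar3_mid (a point): Centre of a sample jar: amber glass with a white screw cap, upright cylinder 44 mm in diameter, 56 mm tall, about 90 g, thin glass: bears a grip of 40 N (each finger), no more; this point is 28 mm above its underside. None from the start if this jar is absent. Jars are interchangeable.
- jar4_mid (a point): Centre of a sample jar: amber glass with a white screw cap, upright cylinder 44 mm in diameter, 56 mm tall, about 90 g, thin glass: bears a grip of 40 N (each finger), no more; this point is 28 mm above its underside. None from the start if this jar is absent. Jars are interchangeable.
- jar5_mid (a point): Centre of a sample jar: amber glass with a white screw cap, upright cylinder 44 mm in diameter, 56 mm tall, about 90 g, thin glass: bears a grip of 40 N (each finger), no more; this point is 28 mm above its underside. None from the start if this jar is absent. Jars are interchangeable.
- jar6_mid (a point): Centre of a sample jar: amber glass with a white screw cap, upright cylinder 44 mm in diameter, 56 mm tall, about 90 g, thin glass: bears a grip of 40 N (each finger), no more; this point is 28 mm above its underside. None from the start if this jar is absent. Jars are interchangeable.
- reagent_mid (a point): Centre (47 mm up) of a small white plastic bottle, 40 mm in diameter, 95 mm tall, standing among the jars; not part of the job, stays where it is.
- calmass_mid (a point): Centre (24 mm up) of a steel calibration weight left standing on the shaker's platform: upright cylinder 38 mm in diameter up to 38 mm, with a small knob 24 mm wide on top, 48 mm tall in all, 250 g.
- pad_top (a point): Middle of the top of the weight's place: a square brown cork pad, 70 by 70 mm, 3 mm thick, fixed on the bench among the jars. Nothing stands on it at the start.
- dishes: Stack of three lidded culture dishes, 91 mm wide, 45 mm tall, beyond the jars; bystander. Origin at its underside.

How it is judged:
By the outcome, as a careful person would: the job done as asked, in the order asked, and still so for the second after the job is handed in, with the robot touching nothing.
Of jar1, jar2, jar3, jar4, jar5, jar6 only 4 to 6 are there at a start; the rules pass over those that are not, and their reading is None.
At some moment in a run one of jar1, jar2, jar3, jar4, jar5, jar6 may be knocked a few centimetres aside while the robot is not near it.
Once in a run the grip may slacken for a moment while it holds something.
It also fails if it takes over 210 s, if anything falls off the work surface, if the arm or the gripper's body presses on something with over 40 N, if the wrist force passes 120 N, or if a joint passes its speed limit or range.

### The arm

A 6-joint arm with a two-finger parallel gripper is mounted at the origin on the work surface. World frame = base frame: x ahead of the robot, y to its left, z up, the work surface at z = 0. Lengths are in mm, angles in rad, forces in N, time in s.
With the tool pointing down it reaches from about 250 to 775 mm from the base axis. Payload 8.9 kg.
Tool frame: the origin (TCP) lies midway between the tips of the shut fingers; the grasp point (between the pads) lies 19 mm behind it (hold_point_z is the z of the grasp point in the tool frame, in mm); z points along the fingers, y is the direction in which the jaws open and shut (so a half turn about z gives the same grasp; the last joint's range is limited). The gripper opens to 85 mm and grips with 20 to 120 N. Pads are 22 mm wide; open, the fingers measure 114 mm over their backs; the gripper's body (76 mm by 85 mm) begins 54 mm behind the grasp point. The pads swing forward as they close: fully open they stand 13 mm farther back than shut.
Start: joints at [1.159, 0.291, -0.153, 1.127, 0, 1.431], TCP at [141.444, 505.586, 231.305] pointing down, gripper open.
Joint ranges: [-2.52, 2.52], [-0.91, 1.74], [-1.3, 1.37], [-1.96, 2.02], [-1.52, 1.47], [-3.14, 3.14]. Speed limits (rad/s): [2.22, 2.22, 2.79, 3.14, 3.14, 3.14].

### API

Orientations are given as a 3x3 rotation matrix whose columns are the frame's x, y, z axes.
In Python, from workcell import * gives the robot as it stands.
- The arm moves only by the tool carry_out, never from a script. Its arguments are lists of equal length, an entry for each row: "twist": the turn, a rotation vector about the tool's x, y, z in degrees, a list of three; "translation": the shift along the tool's x, y, z in mm, a list of three; "jaw": the opening in per cent of the stroke, from 0 (shut) to 100 (fully open). In form: {"twist": [[ax, ay, az], ...], "translation": [[x, y, z], ...], "jaw": [jaw, ...]}. A call has 1 to 10 rows; each row is the pose to reach, as a shift and turn from the pose commanded when the call began, along the tool's axes at that moment; what a row does not reach only later rows make up. A row lasts 1/12 s, in which the tool goes at most 41.7 mm and 7.16 degrees, less where a joint would pass 70% of its speed; a pose out of reach is approached as far as the arm can. A call with a gripper value outside its range is refused whole. The fingers move at their own pace and stop on an object; "grip_force" is the grip in N (left out, the last holds). Time passes only in rows, so rows that repeat a pose let the fingers close. It gives the time, the measured TCP pose, the force and the opening at its end, in the units of the state.
- sense(): the state, without advancing time (a new reading comes with each control period).
- read_camera(name): name is "side" or "top" or "wrist"; returns the picture (384x512x3 uint8, red, green, blue); there is no depth.
- camera_params(name): a dict with "vertical_fov" (degrees; the focal length in pixels is half the picture's height over the tangent of half this angle, whatever the lens; pixels are square), "cx", "cy" (the principal point, pixels), "R" (3x3) and "t" (3): a world point X has camera coordinates R X + t. Camera axes: x right, y down, z forward; pixel columns grow to the right and rows downward; lengths in mm; the calibration is good to about 2 mm. A picture is of the moment at which its call begins: read the wrist's pose just before it. camera_params takes no time and is no camera call; for the wrist camera it gives the pose at the moment of the call.
- hand_in(): hands the job in, once; it reports no verdict.
The state is a dict: "clock": time; "qpos": joint angles; "qvel": joint speeds; "joint_torque": joint torques, N m; "eef_pos": TCP position; "tool_rot": TCP orientation; "wrist_force": force on the tool from outside, world axes, zero at the start; "ft_torque": the same for the moment, N m; "width": finger opening in mm.
Only numpy, scipy, OpenCV 4.12 (cv2) and the standard library are available. Lean on these libraries where they do the work, as an engineer would, in place of code of your own. Each camera call takes 0.05 s, during which the arm holds its last target.

## Working session

There is one attempt and no reset: what is moved stays moved. The work goes in short steps, Python scripts to look and compute and a tool call to move; the robot and the scene stay as the last step left them, time stands still between calls to the robot, and variables do not carry over. Pictures are saved under pics/ and viewed, and the job is handed in when it is done.

Besides the shell and the picture viewer there is one more tool, called after "Emit:" as a command line: name --argument value ..., lists and objects as JSON in quotes. carry_out: Moves the arm, as the interface text tells. Its arguments: {"type":"object","properties":{"twist":{"type":"array"},"translation":{"type":"array"},"jaw":{"type":"array"},"grip_force":{"type":"number"}},"required":["twist","translation","jaw"]}

```bash
ls; mkdir -p pics; python3 - <<'E'
from workcell import *
import cv2
s=sense()
for k,v in s.items(): print(k,v)
for n in ["side","top","wrist"]:
    p=camera_params(n); print(n,p)
    cv2.imwrite(f"pics/a_{n}.png",read_camera(n)[:,:,::-1])
E
```

```text
pics
clock 0.0
qpos [ 1.15866993e+00  2.91259162e-01 -1.54121619e-01  1.12675869e+00
 -7.01264797e-06  1.43149914e+00]
qvel [-0.00079619  0.00144057  0.00173334  0.00164893 -0.00110129 -0.00132354]
joint_torque [-9.61959267e-04 -5.37142575e+01  3.31366932e+01  1.58547802e-02
 -2.95952395e-04  1.19709060e-05]
eef_pos [141.27554016 505.15564397 230.74506729]
tool_rot [[-9.63012355e-01  2.69456715e-01 -5.31582847e-04]
 [ 2.69457180e-01  9.63011582e-01 -1.23349416e-03]
 [ 1.79547153e-04 -1.33110893e-03 -9.99999098e-01]]
wrist_force [-0.94487109 -0.64525577 -0.15257551]
ft_torque [ 0.05254989 -0.02197035 -0.02385314]
width 85.64490034541976
side {'vertical_fov': 50.06037684486009, 'cx': 256.989729635713, 'cy': 194.70247207265186, 'R': array([[ 0.99366509, -0.10984879, -0.02372627],
       [-0.08267804, -0.57155303, -0.81638929],
       [ 0.07611856,  0.81317918, -0.57701437]]), 't': array([-576.92935003,   93.40595093, 1228.63586309])}
top {'vertical_fov': 45.89813862416963, 'cx': 256.16301266000124, 'cy': 196.35416802829232, 'R': array([[-0.00214911, -0.99989583, -0.01427246],
       [-0.99933261,  0.00266792, -0.03643111],
       [ 0.03646539,  0.01418464, -0.99923424]]), 't': array([ -42.21111102,  552.47538146, 1159.18264622])}
wrist {'vertical_fov': 60.258954791693256, 'cx': 261.40917957216783, 'cy': 186.71101264200547, 'R': array([[ 0.26902246,  0.96313336, -0.00102073],
       [ 0.90971004, -0.2537519 ,  0.32869077],
       [ 0.31631403, -0.08935377, -0.94443705]]), 't': array([-524.15970918,  -42.68265373,  380.36032786])}
```

View pics/a_top.png

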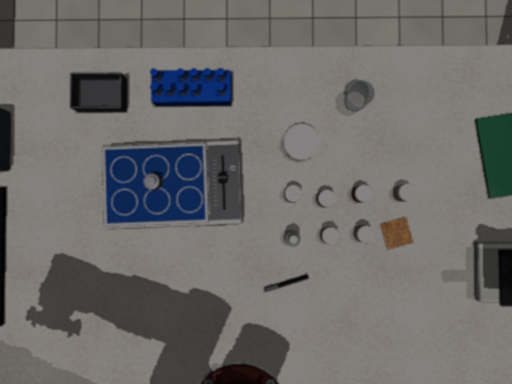

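View pics/a_side.png

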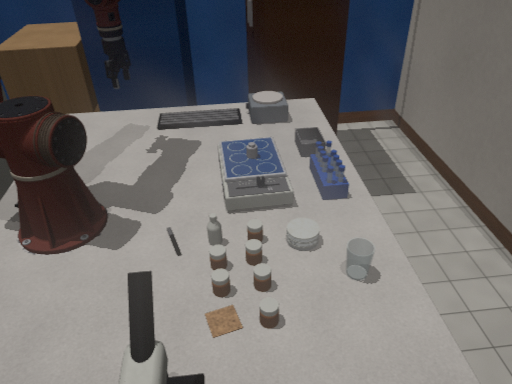

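View pics/a_wrist.png

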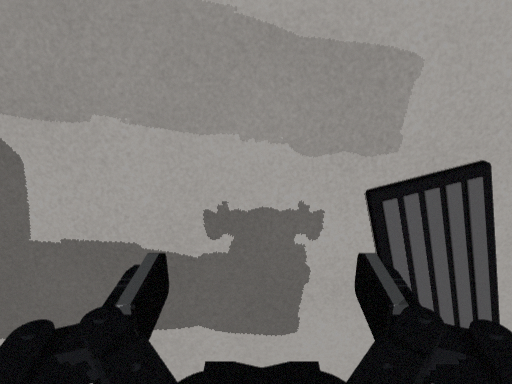

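The top view shows six jar caps at (293,192), (326,198), (361,192), (403,192), (330,234) and (364,234). The bottle is at (292,237), the pad at (397,233), the weight at (152,181) and the slider at about (223,178). I'll zoom in.

```bash
python3 - <<'E'
import cv2
im=cv2.imread("pics/a_top.png")
cv2.imwrite("pics/b1.png",cv2.resize(im[130:240,95:255],None,fx=5,fy=5,interpolation=cv2.INTER_CUBIC))
cv2.imwrite("pics/b2.png",cv2.resize(im[170:260,275:425],None,fx=5,fy=5,interpolation=cv2.INTER_CUBIC))
im=cv2.imread("pics/a_side.png")
cv2.imwrite("pics/b3.png",cv2.resize(im[130:220,205:305],None,fx=6,fy=6,interpolation=cv2.INTER_CUBIC))
E
```

```text
(no output)
```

View pics/b1.png

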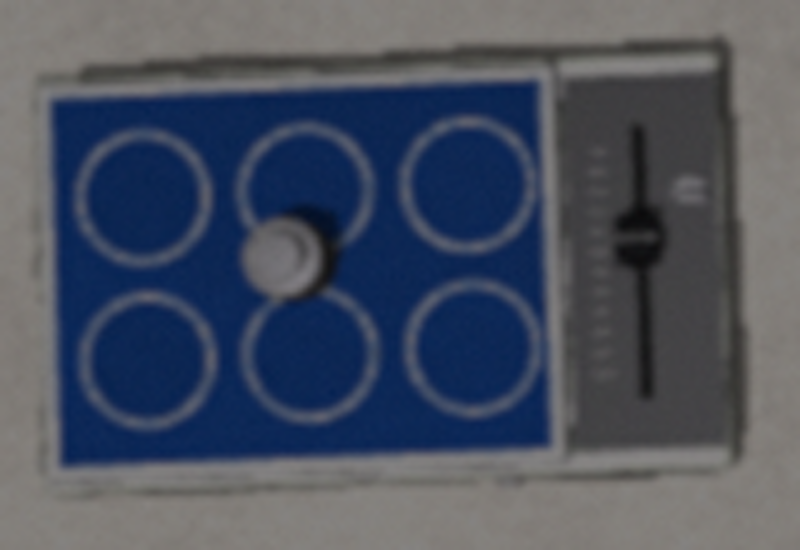

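View pics/b2.png

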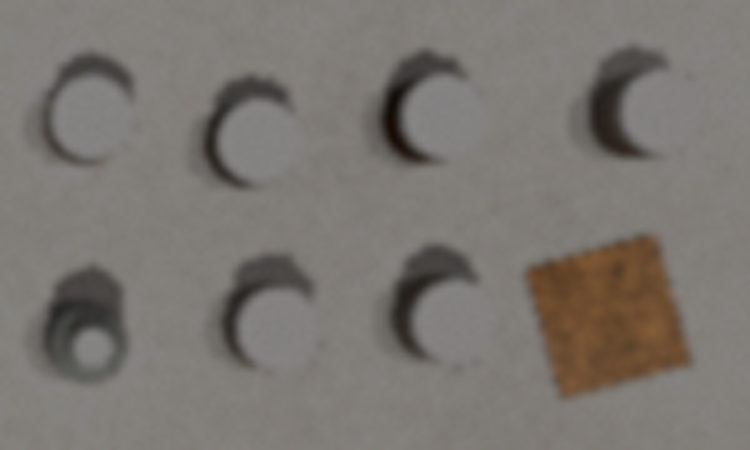

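View pics/b3.png

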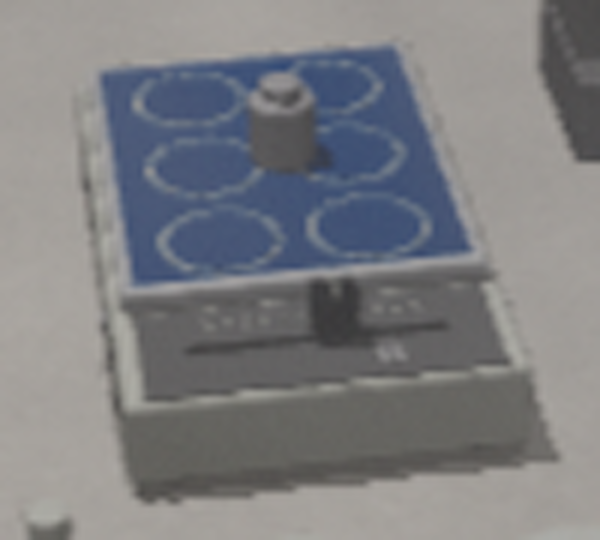

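Rings read cleanly. In crop pixels the weight's knob is at (282,252), the grip's line at (637,238) and the pointer at about (690,190). Next I'll compute positions.

```bash
cat > h.py <<'E'
import numpy as np, cv2
from workcell import *
def K(p):
    f=192/np.tan(np.radians(p["vertical_fov"]/2)); return f
def back(p,uv,z):
    f=K(p); uv=np.atleast_2d(uv).astype(float)
    d=np.c_[(uv[:,0]-p["cx"])/f,(uv[:,1]-p["cy"])/f,np.ones(len(uv))]@p["R"]
    c=-p["R"].T@p["t"]
    return c+d*((z-c[2])/d[:,2])[:,None]
def proj(p,X):
    X=np.atleast_2d(X)@p["R"].T+p["t"]; f=K(p)
    return np.c_[f*X[:,0]/X[:,2]+p["cx"],f*X[:,1]/X[:,2]+p["cy"]]
def fitshaker(P): # P: far L,M,R near L,M,R world xy
    L=np.array([[40,80],[40,0],[40,-80],[-40,80],[-40,0],[-40,-80]],float)
    P=np.asarray(P)[:,:2]; a=L-L.mean(0); b=P-P.mean(0)
    th=np.arctan2((a[:,0]*b[:,1]-a[:,1]*b[:,0]).sum(),(a*b).sum())
    R=np.array([[np.cos(th),-np.sin(th)],[np.sin(th),np.cos(th)]])
    o=P.mean(0); return o,th,L@R.T+o,P-(L@R.T+o)
E
python3 - <<'E'
from h import *
np.set_printoptions(precision=1,suppress=True)
p=camera_params("top")
f1=lambda a,o:(np.array(a)+.5)/5-.5+np.array(o)
r=f1([(143,198),(306,190),(470,185),(149,361),(311,354),(474,347)],(95,130))
o,th,F,res=fitshaker(back(p,r,74)); print(o,th);print(F);print(res)
R=np.array([[np.cos(th),-np.sin(th)],[np.sin(th),np.cos(th)]])
print("knob",back(p,f1([(282,252)],(95,130)),74+48))
g=back(p,f1([(637,238)],(95,130)),92); print("grip",g,(g[0,:2]-o)@R)
g=back(p,f1([(690,190)],(95,130)),65); print("ptr",g,(g[0,:2]-o)@R)
j=f1([(91,118),(258,141),(441,117),(663,114),(276,327),(455,320)],(275,170))
J=back(p,j,56);print("jars\n",J)
print("reag",back(p,f1([(95,348)],(275,170)),95))
c=back(p,f1([(528,268),(655,235),(691,365),(563,398)],(275,170)),3);print("pad\n",c,c.mean(0), np.linalg.norm(np.diff(c,axis=0),axis=1))
print("dishes",back(p,[(301,142)],45))
# check jars in side
ps=camera_params("side"); print(proj(ps,J)); print(proj(ps,[[*F[0],74],[*F[5],74]]))
E
```

```text
[580.7 199.7] 0.037822510333307774
[[617.7 281.1]
 [620.7 201.2]
 [623.7 121.3]
 [537.7 278.1]
 [540.8 198.2]
 [543.8 118.2]]
[[-0.2  0.3]
 [ 0.5  0.1]
 [-0.4 -0.5]
 [-0.2 -0.3]
 [ 0.   0.2]
 [ 0.2  0.3]]
knob [[587.2 201.  122. ]]
grip [[595.6  37.3  92. ]] [   8.8 -162.8]
ptr [[621.4  13.6  65. ]] [  33.6 -187.5]
jars
 [[ 558.3 -134.9   56. ]
 [ 546.6 -217.2   56. ]
 [ 558.3 -307.5   56. ]
 [ 559.4 -416.6   56. ]
 [ 455.  -225.3   56. ]
 [ 458.3 -313.2   56. ]]
reag [[ 447.  -133.6   95. ]]
pad
 [[ 482.5 -363.     3. ]
 [ 499.4 -428.4    3. ]
 [ 432.6 -445.9    3. ]
 [ 415.7 -380.1    3. ]] [ 457.6 -404.4    3. ] [67.5 69.1 67.9]
dishes [[ 687.2 -156.8   45. ]]
[[253.8 223.3]
 [252.6 243.8]
 [261.2 268.4]
 [267.7 304.1]
 [217.2 249.2]
 [219.7 274.2]]
[[258.2 144.4]
 [241.  170. ]]
```

The fit is consistent: ring residuals are under 0.6 mm, and the jars re-project onto the side view within about 2 px. I'll go look at the slider and pointer with the wrist camera.

```bash
cat >> h.py <<'E'
def go(x,y,z,yaw=0.038):
    """tool translation & twist to reach world TCP, y_tool at 90deg+yaw, pointing down"""
    s=sense(); R=s["tool_rot"]; d=R.T@(np.array([x,y,z])-s["eef_pos"])
    c,sn=np.cos(yaw),np.sin(yaw)
    T=np.array([[-c,-sn,0],[-sn,c,0],[0,0,-1.]])
    w=cv2.Rodrigues(R.T@T)[0].ravel()*180/np.pi
    print("tr",np.round(d,1).tolist(),"tw",np.round(w,1).tolist(),"len",round(float(np.linalg.norm(d))))
E
python3 -c "
from h import *
go(600,37,190)"
```

```text
tr [-567.9, -327.4, 41.1] tw [-0.1, -0.0, -17.8] len 657
```

Emit:
carry_out --twist '[[0,0,-6],[0,0,-12],[0,0,-17.8],[0,0,-17.8],[0,0,-17.8],[0,0,-17.8],[0,0,-17.8],[0,0,-17.8],[0,0,-17.8],[0,0,-17.8]]' --translation '[[-30,-17,2],[-65,-38,5],[-100,-58,8],[-136,-78,10],[-172,-99,12],[-208,-120,15],[-243,-140,18],[-279,-161,20],[-314,-181,22],[-350,-202,25]]' --jaw '[60,60,60,60,60,60,60,60,60,60]' --grip_force 30

```text
clock: 0.98
eef_pos: [425.0, 215.1, 206.3]
tool_rot: [[-0.999, -0.038, 0.0], [-0.038, 0.999, 0.0], [-0.0, 0.0, -1.0]]
wrist_force: [-0.3, 1.2, 0.4]
width: 51.5
```

```bash
python3 -c "
from h import *
s=sense();print(s['eef_pos'],s['qpos'],s['width']);go(600,37,190)"
```

```text
[425.02664267 215.13475768 206.33319947] [ 3.14843150e-01  2.15356501e-01 -3.22721466e-01  1.03244283e+00
  1.32507748e-04  2.76985157e-01] 51.53893868755568
tr [-168.1, -184.6, 16.3] tw [0.0, 0.0, -0.0] len 250
```

Emit:
carry_out --twist '[[0,0,0],[0,0,0],[0,0,0],[0,0,0],[0,0,0],[0,0,0],[0,0,0],[0,0,0]]' --translation '[[-27,-29,3],[-54,-59,6],[-81,-89,8],[-108,-118,11],[-135,-148,14],[-155,-170,16],[-168,-184.6,16],[-168,-184.6,16]]' --jaw '[50,50,50,50,50,50,50,50]'

```text
clock: 1.65
eef_pos: [601.1, 35.5, 189.4]
tool_rot: [[-0.999, -0.034, 0.0], [-0.034, 0.999, -0.001], [-0.0, -0.001, -1.0]]
wrist_force: [-0.5, 0.6, -1.3]
width: 42.8
```

```bash
python3 -c "
from h import *
p=camera_params('wrist');im=read_camera('wrist');cv2.imwrite('pics/c1.png',im[:,:,::-1]);np.save('c1.npy',p,allow_pickle=True)
s=sense();print(s['eef_pos'],s['width'])
print(proj(p,[[595.6,37.3,92],[621.4,13.6,65]]))"
```

```text
[599.56439142  37.15567884 189.44173428] 42.972543297520744
[[264.37160439 182.06802022]
 [235.59070994 199.60175815]]
```

View pics/c1.png

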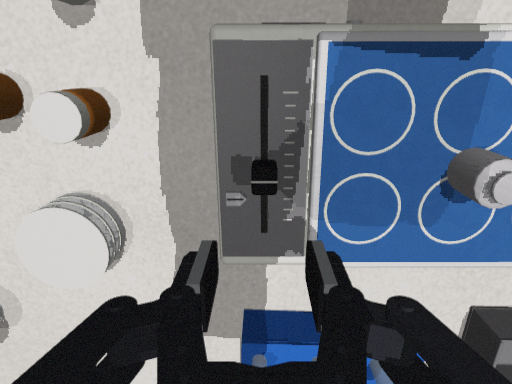

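The wrist view shows the grip's white line at about (264,181) and the pointer's black line at about (236,199), both where predicted. I'll zoom in to measure.

```bash
python3 -c "
from h import *
im=cv2.imread('pics/c1.png')
cv2.imwrite('pics/c2.png',cv2.resize(im[150:220,215:305],None,fx=8,fy=8,interpolation=cv2.INTER_CUBIC))
m=cv2.inRange(im,(100,100,100),(255,255,255))
"
```

```text
(no output)
```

View pics/c2.png

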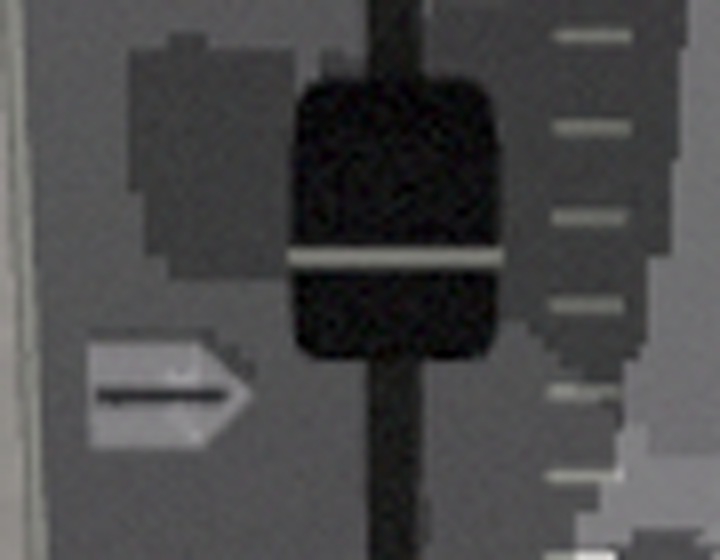

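```bash
python3 -c "
from h import *
np.set_printoptions(precision=1,suppress=True)
p=np.load('c1.npy',allow_pickle=True).item()
f=lambda a,o,k:(np.array(a)+.5)/k-.5+np.array(o)
o=np.array([580.7,199.7]);th=.0378;R=np.array([[np.cos(th),-np.sin(th)],[np.sin(th),np.cos(th)]])
g=back(p,f([(395,257)],(215,150),8),92);print(g,(g[0,:2]-o)@R)
q=back(p,f([(97,396),(225,396)],(215,150),8),65);print(q,(q[:,:2]-o)@R)
im=cv2.imread('pics/c1.png')
m=cv2.inRange(im,(150,120,90),(255,255,255))
hsv=cv2.cvtColor(im,cv2.COLOR_BGR2HSV)
b=cv2.inRange(hsv,(95,120,30),(130,255,255)); 
n,l,st,ce=cv2.connectedComponentsWithStats(b)
for i in range(n):
  if st[i,4]>800: print(st[i],ce[i],back(p,[ce[i]],74))
q2=proj(p,[[623.7,121.3,74],[543.8,118.2,74]]);print(q2)
go(595.6,37.3,73)
"
```

```text
[[595.3  37.   92. ]] [   8.4 -163.2]
[[621.2   5.9  65. ]
 [620.7  19.7  65. ]] [[  33.1 -195.2]
 [  33.2 -181.4]]
[     0      0    512    384 157673] [219.9 197. ] [[616.    1.2  74. ]]
[  317    42   195   220 19048] [410.  148.4] [[569.5 151.8  74. ]]
[ 334   73   78   79 4758] [372.2 111.8] [[542.2 117.8  74. ]]
[ 438   73   74   78 4601] [475.9 111.4] [[539.2 196.7  74. ]]
[ 327  177   71   64 3519] [361.9 208.4] [[622.1 120.7  74. ]]
[ 422  180   70   61 2726] [452.  213.7] [[624.2 197.6  74. ]]
[ 241  310   80   57 3796] [279.  336.6] [[760.2  58.   74. ]]
[[362.4 210.2]
 [372.5 113.9]]
tr [3.9, 0.3, 116.4] tw [-0.0, -0.0, -0.2] len 117
```

Pointer minus grip comes to about 24.8 mm along the track. Now I'll descend over the grip, close and slide it to off.

Emit:
carry_out --twist '[[0,0,0],[0,0,0],[0,0,0],[0,0,0],[0,0,0],[0,0,0],[0,0,0],[0,0,0],[0,0,0],[0,0,0]]' --translation '[[4,0,30],[4,0,60],[4,0,85],[4,0,105],[4,0,113],[4,0,113],[4,0,113],[4,0,113],[4,0,113],[4,0,113]]' --jaw '[47,47,47,47,47,47,10,5,5,5]' --grip_force 30

```text
clock: 2.53
eef_pos: [595.8, 37.5, 79.0]
tool_rot: [[-0.999, -0.037, 0.002], [-0.037, 0.999, -0.002], [-0.002, -0.002, -1.0]]
wrist_force: [-0.2, -5.5, -1.5]
width: 19.2
```

Emit:
carry_out --twist '[[0,0,0],[0,0,0],[0,0,0],[0,0,0],[0,0,0],[0,0,0],[0,0,0],[0,0,0],[0,0,0],[0,0,0]]' --translation '[[0,0,0],[0,0,0],[10,0,0],[20,0,0],[30,0,0],[40,0,0],[50,0,0],[58,0,0],[64,0,0],[67,0,0]]' --jaw '[5,5,5,5,5,5,5,5,5,5]' --grip_force 30

```text
clock: 3.37
eef_pos: [531.1, 35.1, 79.1]
tool_rot: [[-0.999, -0.037, 0.007], [-0.037, 0.999, -0.002], [-0.007, -0.002, -1.0]]
wrist_force: [18.7, -4.5, -20.4]
width: 18.9
```

There's +19 N along x, so the slider is against its stop after about 65 mm, as expected. I'll open, lift and look.

Emit:
carry_out --twist '[[0,0,0],[0,0,0],[0,0,0],[0,0,0],[0,0,0],[0,0,0],[0,0,0],[0,0,0],[0,0,0]]' --translation '[[0,0,0],[0,0,0],[0,0,0],[0,0,0],[0,0,-30],[0,0,-60],[0,0,-90],[0,0,-100],[0,0,-100]]' --jaw '[45,45,45,45,50,60,60,60,60]'

```text
clock: 4.12
eef_pos: [529.8, 36.0, 180.3]
tool_rot: [[-0.999, -0.038, 0.005], [-0.038, 0.999, -0.0], [-0.005, -0.001, -1.0]]
wrist_force: [0.4, 0.0, -0.3]
width: 51.4
```

```bash
python3 -c "
from h import *
p=camera_params('wrist');im=read_camera('wrist');cv2.imwrite('pics/d1.png',im[:,:,::-1])
t=camera_params('top');im=read_camera('top');cv2.imwrite('pics/d2.png',im[:,:,::-1])
s=sense();print(s['eef_pos'],s['width'])
print(proj(p,[[526,34.5,92]]))
go(588,201,150)"
```

```text
[527.82873316  36.13799589 177.03778728] 51.17863263195025
[[259.84419296 187.34564841]]
tr [-66.4, 162.5, 27.0] tw [0.0, 0.0, -0.0] len 178
```

View pics/d1.png

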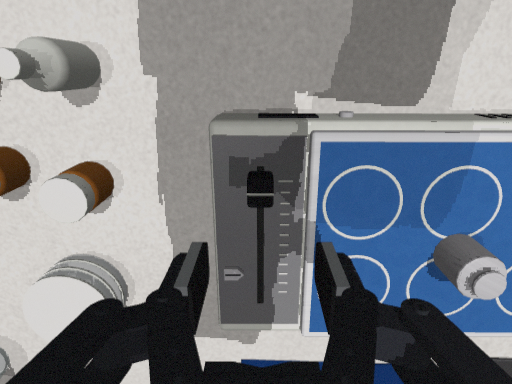

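The grip's line is at (260,193), at the near end of the track. I'll check the numbers and localise the weight: knob top at about (487,284).

```bash
python3 -c "
from h import *
np.set_printoptions(precision=1,suppress=True)
p=camera_params('wrist')
o=np.array([580.7,199.7]);th=.0378;R=np.array([[np.cos(th),-np.sin(th)],[np.sin(th),np.cos(th)]])
for uv,z in [((260,193),92),((233,274),65),((487,285),122)]:
  g=back(p,uv,z);print(g,(g[0,:2]-o)@R)
go(587,200.5,150);go(587,200.5,79)
"
```

```text
[[526.8  34.9  92. ]] [ -60.1 -162.7]
[[615.   13.8  65. ]] [  27.2 -187. ]
[[578.5 196.6 122. ]] [-2.3 -3. ]
tr [-65.4, 162.0, 27.0] tw [0.0, 0.0, -0.0] len 177
tr [-65.4, 162.0, 98.0] tw [0.0, 0.0, -0.0] len 200
```

The pointer reads 6 mm off because the arm was still settling. I'll take another image now that it's still.

```bash
python3 -c "
from h import *
np.set_printoptions(precision=1,suppress=True)
s=sense();print(s['eef_pos'],s['qvel'])
p=camera_params('wrist');im=read_camera('wrist')[:,:,::-1];p2=camera_params('wrist')
print(p['t']-p2['t'])
np.save('c1.npy',p,allow_pickle=True)
cv2.imwrite('pics/d3.png',im)
cv2.imwrite('pics/d4.png',cv2.resize(im[160:300,215:305],None,fx=4,fy=4,interpolation=cv2.INTER_CUBIC))
"
```

```text
[527.8  36.1 177. ] [ 0.  0. -0. -0. -0. -0.]
[ 0.1 -0.8 -0.4]
```

View pics/d4.png

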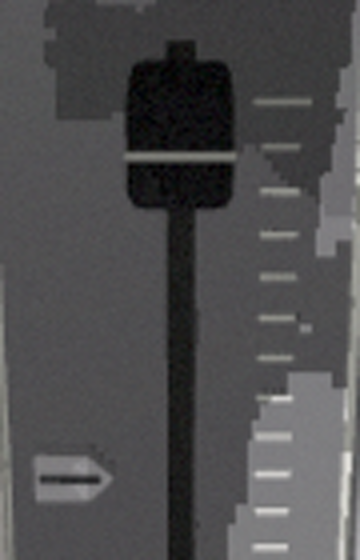

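View pics/d3.png

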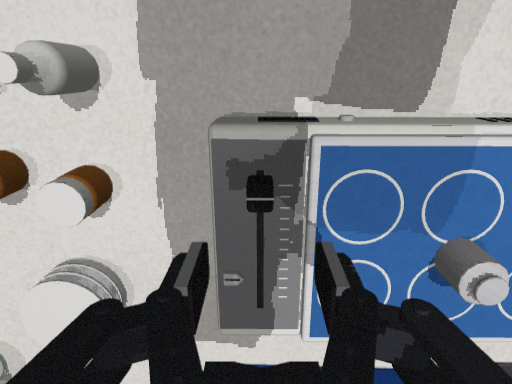

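```bash
python3 -c "
from h import *
np.set_printoptions(precision=1,suppress=True)
p=np.load('c1.npy',allow_pickle=True).item()
o=np.array([580.7,199.7]);th=.0378;R=np.array([[np.cos(th),-np.sin(th)],[np.sin(th),np.cos(th)]])
for n,uv,z in [('line',(260,198.75),92),('ptr',(233,279.4),65),('tick0',(285,185),61),('tick11',(283,296.5),61),('knob',(490,290),122)]:
  g=back(p,uv,z);print(n,g,(g[0,:2]-o)@R)
"
```

```text
line [[531.3  35.   92. ]] [ -55.5 -162.7]
ptr [[620.7  13.9  65. ]] [  32.9 -187.2]
tick0 [[530.5  55.5  61. ]] [ -55.6 -142.2]
tick11 [[640.4  60.4  61. ]] [  54.4 -141.4]
knob [[582.6 199.8 122. ]] [1.9 0.1]
```

Line and first tick agree at -55 mm, so the slider is off. The pointer is at about +33.5 mm on the shaker's x. Before gripping the weight I'll resolve its x.

```bash
python3 -c "
import cv2
im=cv2.imread('pics/d3.png');a=cv2.resize(im[230:315,425:512],None,fx=5,fy=5,interpolation=cv2.INTER_CUBIC)
im=cv2.imread('pics/d2.png');b=cv2.resize(im[160:205,130:175],(425,425),interpolation=cv2.INTER_CUBIC)
cv2.imwrite('pics/d5.png',cv2.hconcat([a[:425,:],b]))
"
```

```text
(no output)
```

View pics/d5.png

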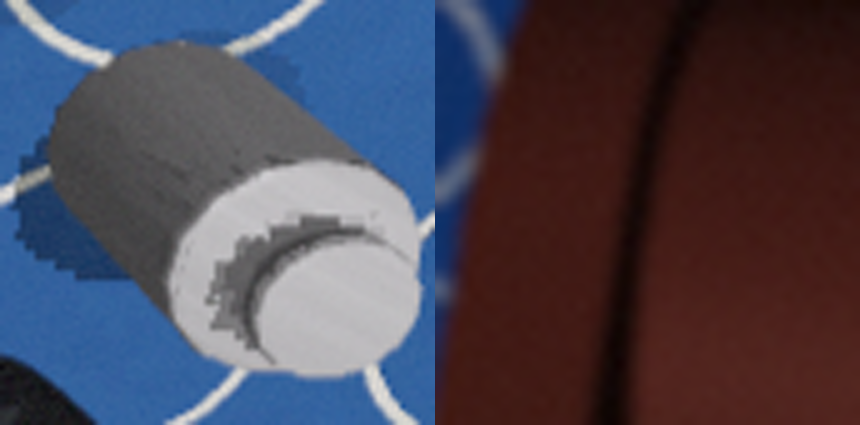

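```bash
python3 -c "
from h import *
np.set_printoptions(precision=1,suppress=True)
p=np.load('c1.npy',allow_pickle=True).item()
print(back(p,(492.2,290.6),122),back(p,(483.4,283),112))
t=camera_params('top');print(proj(t,[[587,201,122],[583.5,199.5,122]]), proj(t,[[583.5,199.5,112]]))
go(584.5,200,150);go(584.5,200,79)
"
```

```text
[[583.  201.5 122. ]] [[583.8 201.8 112. ]]
[[151.  180.1]
 [151.6 181.6]] [[152.7 181.9]]
tr [-63.4, 161.5, 26.2] tw [0.0, -0.1, -0.0] len 176
tr [-63.5, 161.5, 97.2] tw [0.0, -0.1, -0.0] len 199
```

Emit:
carry_out --twist '[[0,0,0],[0,0,0],[0,0,0],[0,0,0],[0,0,0],[0,0,0],[0,0,0],[0,0,0],[0,0,0],[0,0,0]]' --translation '[[-13,32,5],[-26,65,10],[-39,98,15],[-52,130,20],[-63,155,25],[-63.5,162.5,35],[-63.5,162.5,65],[-63.5,162.5,88],[-63.5,162.5,97],[-63.5,162.5,97]]' --jaw '[68,68,68,68,68,68,68,68,68,68]'

```text
clock: 5.1
eef_pos: [582.4, 199.9, 76.8]
tool_rot: [[-0.999, -0.038, -0.006], [-0.038, 0.999, -0.001], [0.006, -0.001, -1.0]]
wrist_force: [0.0, 0.0, 0.1]
width: 57.9
```

Emit:
carry_out --twist '[[0,0,0],[0,0,0],[0,0,0],[0,0,0],[0,0,0],[0,0,0]]' --translation '[[0,0,0],[0,0,0],[0,0,0],[0,0,0],[0,0,0],[0,0,0]]' --jaw '[30,30,30,30,30,30]' --grip_force 60

```text
clock: 5.6
eef_pos: [586.1, 200.8, 81.6]
tool_rot: [[-0.999, -0.038, 0.002], [-0.038, 0.999, 0.0], [-0.002, 0.0, -1.0]]
wrist_force: [0.3, -1.6, 6.7]
width: 36.5
```

The weight is gripped (36.5 mm, force as commanded). Lift and carry.

```bash
python3 -c "
from h import *
go(457.6,-404.4,120);go(457.6,-404.4,12)"
```

```text
tr [151.1, -599.9, -38.8] tw [0.0, 0.1, -0.0] len 620
tr [151.3, -599.9, 69.2] tw [0.0, 0.1, -0.0] len 623
```

Emit:
carry_out --twist '[[0,0,0],[0,0,0],[0,0,0],[0,0,0],[0,0,0],[0,0,0],[0,0,0],[0,0,0],[0,0,0],[0,0,0]]' --translation '[[0,0,-15],[0,0,-35],[3,-12,-39],[10,-40,-39],[17,-70,-39],[26,-104,-39],[35,-138,-39],[43,-172,-39],[52,-206,-39],[60,-240,-39]]' --jaw '[30,30,30,30,30,30,30,30,30,30]'

```text
clock: 6.43
eef_pos: [533.0, -43.2, 119.0]
tool_rot: [[-0.999, -0.038, -0.0], [-0.038, 0.999, -0.0], [0.0, -0.0, -1.0]]
wrist_force: [1.1, 0.2, -2.0]
width: 36.7
```

Emit:
carry_out --twist '[[0,0,0],[0,0,0],[0,0,0],[0,0,0],[0,0,0],[0,0,0],[0,0,0],[0,0,0],[0,0,0],[0,0,0]]' --translation '[[9,-34,0],[18,-70,0],[26,-104,0],[35,-138,0],[43,-172,0],[52,-206,0],[60,-240,0],[68,-270,0],[74,-295,0],[78,-310,0]]' --jaw '[30,30,30,30,30,30,30,30,30,30]'

```text
clock: 7.27
eef_pos: [466.6, -357.0, 118.9]
tool_rot: [[-0.999, -0.036, -0.0], [-0.036, 0.999, -0.001], [0.0, -0.001, -1.0]]
wrist_force: [0.3, 0.1, -3.0]
width: 36.6
```

```bash
python3 -c "
from h import *
s=sense();print(s['eef_pos'],s['width'])
go(457.6,-404.4,60);cv2.imwrite('pics/e1.png',read_camera('wrist')[:,:,::-1]);cv2.imwrite('pics/e2.png',read_camera('top')[:,:,::-1])
go(457.6,-404.4,60)"
```

```text
[ 466.62128306 -356.98451879  118.90097622] 36.62074420675947
tr [10.7, -47.0, 58.9] tw [-0.0, -0.0, -0.1] len 76
tr [11.0, -47.6, 58.9] tw [-0.0, -0.0, -0.2] len 77
```

View pics/e1.png

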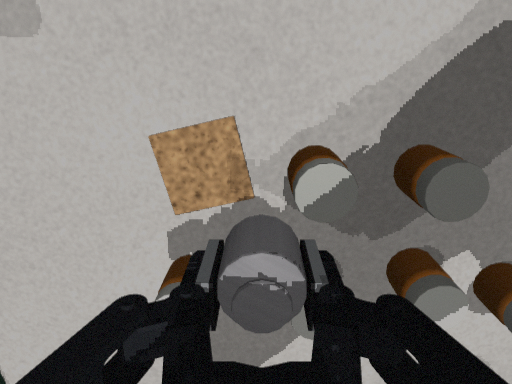

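View pics/e2.png

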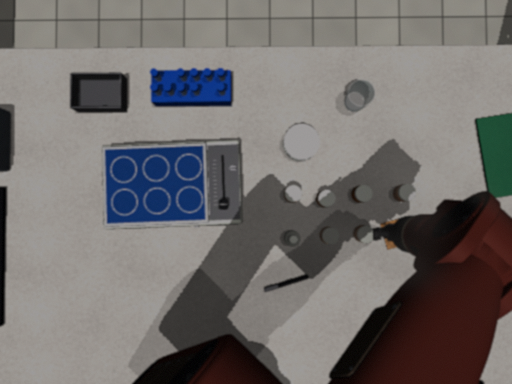

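The pad corners are at (150,135), (236,116), (254,196) and (176,214). The weight is held upright between the pads, its top around (263,290), and no jar has moved.

```bash
python3 -c "
from h import *
np.set_printoptions(precision=1,suppress=True)
p=camera_params('wrist')
c=back(p,[(150,135),(236,116),(254,196),(176,214)],3);print(c.mean(0),np.linalg.norm(np.diff(c,axis=0),axis=1))
print(sense()['eef_pos'])
e=sense()['eef_pos']
for dx in (-4,0,4):
  b=[e[0]+dx,e[1],149.3]; a=np.arange(0,6.28,.4)
  q=proj(p,[[b[0]+19*np.cos(t),b[1]+19*np.sin(t),149.3] for t in a]); print(dx,q.min(0),q.max(0), proj(p,[[e[0]+dx,e[1],159.3]]))
im=cv2.imread('pics/e1.png');cv2.imwrite('pics/e3.png',cv2.resize(im[200:345,200:330],None,fx=4,fy=4,interpolation=cv2.INTER_CUBIC)*1)
"
```

```text
[ 456.5 -403.4    3. ] [69.3 67.  68.4]
[ 467.  -356.4  118.9]
-4 [214.8 244.3] [309.9 325. ] [[262.3 303.1]]
0 [214.9 253.5] [309.1 332.6] [[261.9 312. ]]
4 [215.  262.6] [308.3 340.2] [[261.6 320.7]]
```

View pics/e3.png

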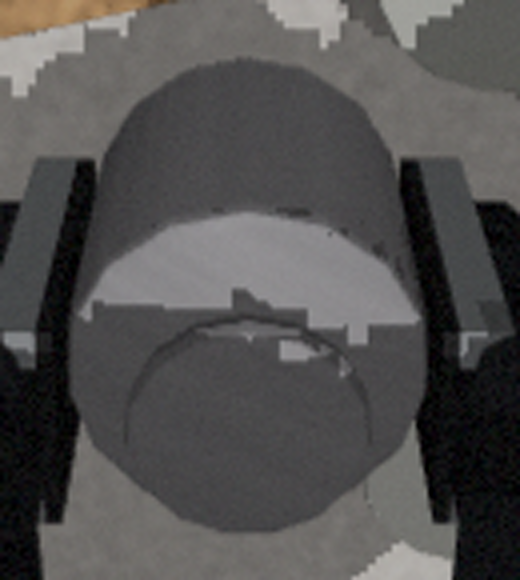

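The weight is centred on the TCP (dx≈0), and the pad centre is confirmed at (457,-404). Lowering.

Emit:
carry_out --twist '[[0,0,0],[0,0,0],[0,0,0],[0,0,0],[0,0,0],[0,0,0],[0,0,0],[0,0,0],[0,0,0],[0,0,0]]' --translation '[[5,-20,10],[9,-38,25],[11.5,-47.5,50],[11.8,-47.5,75],[11.8,-47.5,93],[11.8,-47.5,101],[11.8,-47.5,105],[11.8,-47.5,107],[11.8,-47.5,107],[11.8,-47.5,107]]' --jaw '[30,30,30,30,30,30,30,30,30,30]'

```text
clock: 8.2
eef_pos: [458.9, -402.3, 13.5]
tool_rot: [[-0.999, -0.038, 0.001], [-0.038, 0.999, -0.001], [-0.001, -0.001, -1.0]]
wrist_force: [-0.0, 0.1, -2.5]
width: 36.3
```

Emit:
carry_out --twist '[[0,0,0],[0,0,0]]' --translation '[[0,0,0],[0,0,0]]' --jaw '[30,30]'

```text
clock: 8.37
eef_pos: [458.6, -402.3, 13.2]
tool_rot: [[-0.999, -0.038, 0.001], [-0.038, 0.999, -0.001], [-0.001, -0.001, -1.0]]
wrist_force: [-0.6, 0.3, -1.8]
width: 36.5
```

```bash
python3 -c "
from h import *
go(457,-404,10.6)"
```

```text
tr [1.7, -1.6, 2.6] tw [-0.1, 0.1, -0.0] len 4
```

Emit:
carry_out --twist '[[0,0,0],[0,0,0],[0,0,0],[0,0,0],[0,0,0]]' --translation '[[1.7,-1.6,0],[1.7,-1.6,1.5],[1.7,-1.6,2.5],[1.7,-1.6,3],[1.7,-1.6,3]]' --jaw '[30,30,30,30,30]'

```text
clock: 8.78
eef_pos: [456.6, -404.2, 11.0]
tool_rot: [[-0.999, -0.038, 0.001], [-0.038, 0.999, -0.001], [-0.001, -0.001, -1.0]]
wrist_force: [-4.8, 3.2, 15.6]
width: 36.5
```

Contact at Fz +16 N, so it is resting on the pad. Release and rise; then jar D (559,-417) is nearby.

Emit:
carry_out --twist '[[0,0,0],[0,0,0],[0,0,0],[0,0,0],[0,0,0],[0,0,0],[0,0,0],[0,0,0],[0,0,0],[0,0,0]]' --translation '[[0,0,0],[0,0,0],[0,0,0],[0,0,0],[0,0,-20],[0,0,-50],[0,0,-80],[0,0,-110],[0,0,-125],[0,0,-125]]' --jaw '[65,65,65,65,68,68,68,68,68,68]' --grip_force 25

```text
clock: 9.62
eef_pos: [458.2, -405.3, 138.3]
tool_rot: [[-0.999, -0.038, 0.004], [-0.038, 0.999, -0.005], [-0.004, -0.005, -1.0]]
wrist_force: [-0.1, -0.4, 0.3]
width: 57.9
```

```bash
python3 -c "
from h import *
np.set_printoptions(precision=1,suppress=True)
p=camera_params('wrist');cv2.imwrite('pics/f1.png',read_camera('wrist')[:,:,::-1])
p2=camera_params('wrist');np.save('c1.npy',p,allow_pickle=True)
print(p['t'],p2['t'],proj(p,[[559.4,-416.6,56],[457,-404,51]]))
go(559,-416.5,10)"
```

```text
[ 423.5 -428.8  143.3] [ 422.4 -427.8  143.1] [[243.8 309.3]
 [264.1 191.5]]
tr [-100.8, -15.4, 126.4] tw [-0.2, 0.1, -0.0] len 162
```

View pics/f1.png

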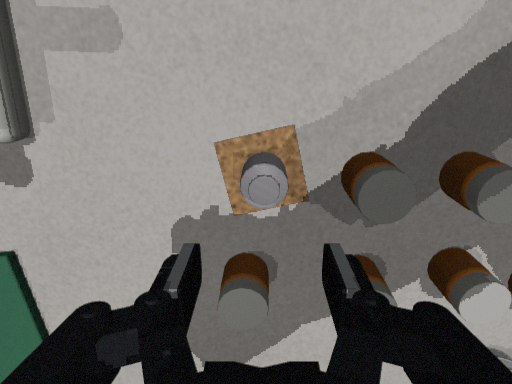

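The weight stands centred on the pad. Jar D's cap is at (244,308), against (244,309) predicted. Grasp jar D at (559,-416.5).

Emit:
carry_out --twist '[[0,0,0],[0,0,0],[0,0,0],[0,0,0],[0,0,0],[0,0,0],[0,0,0],[0,0,0],[0,0,0],[0,0,0]]' --translation '[[-30,-5,0],[-65,-10,5],[-95,-15,20],[-101,-15.4,45],[-101,-15.4,75],[-101,-15.4,102],[-101,-15.4,118],[-101,-15.4,125],[-101,-15.4,125],[-101,-15.4,125]]' --jaw '[72,72,72,72,72,72,72,72,72,72]' --grip_force 25

```text
clock: 10.5
eef_pos: [557.9, -415.1, 9.1]
tool_rot: [[-0.999, -0.038, -0.0], [-0.038, 0.999, 0.0], [0.0, 0.0, -1.0]]
wrist_force: [0.5, 1.0, -0.2]
width: 61.5
```

Emit:
carry_out --twist '[[0,0,0],[0,0,0],[0,0,0],[0,0,0],[0,0,0],[0,0,0]]' --translation '[[0,0,0],[0,0,0],[0,0,0],[0,0,0],[0,0,0],[0,0,0]]' --jaw '[40,40,40,40,40,40]' --grip_force 25

```text
clock: 11.0
eef_pos: [558.8, -416.0, 10.9]
tool_rot: [[-0.999, -0.038, 0.002], [-0.038, 0.999, -0.002], [-0.002, -0.002, -1.0]]
wrist_force: [-1.3, -0.3, 5.7]
width: 43.4
```

```bash
python3 -c "
from h import *
s=sense();print(s['eef_pos'],s['width'],s['wrist_force'])
go(617.7,281.1,125);go(617.7,281.1,84)"
```

```text
[ 558.83816009 -416.02413081   10.93412944] 43.41841652743425 [-1.2758224  -0.30787161  5.73561666]
tr [-85.4, 694.2, -115.3] tw [-0.1, 0.1, -0.0] len 709
tr [-85.3, 694.3, -74.3] tw [-0.1, 0.1, -0.0] len 703
```

Emit:
carry_out --twist '[[0,0,0],[0,0,0],[0,0,0],[0,0,0],[0,0,0],[0,0,0],[0,0,0],[0,0,0],[0,0,0],[0,0,0]]' --translation '[[0,0,-12],[0,0,-35],[0,0,-65],[0,0,-92],[-1,8,-105],[-3,24,-106],[-6,48,-106],[-10,80,-106],[-14,114,-106],[-18,149,-106]]' --jaw '[40,40,40,40,40,40,40,40,40,40]'

```text
clock: 11.83
eef_pos: [569.8, -263.7, 115.2]
tool_rot: [[-0.999, -0.037, -0.0], [-0.037, 0.999, 0.0], [0.0, 0.0, -1.0]]
wrist_force: [0.7, 1.2, -0.3]
width: 43.6
```

Emit:
carry_out --twist '[[0,0,0],[0,0,0],[0,0,0],[0,0,0],[0,0,0],[0,0,0],[0,0,0],[0,0,0],[0,0,0],[0,0,0]]' --translation '[[-4,36,0],[-9,72,0],[-13,108,0],[-18,144,0],[-22,180,0],[-27,216,0],[-31,252,0],[-35,288,0],[-40,324,0],[-44,360,0]]' --jaw '[40,40,40,40,40,40,40,40,40,40]'

```text
clock: 12.67
eef_pos: [599.9, 98.1, 115.4]
tool_rot: [[-0.999, -0.038, -0.0], [-0.038, 0.999, 0.0], [0.0, 0.0, -1.0]]
wrist_force: [0.6, -1.1, -0.6]
width: 43.4
```

```bash
python3 -c "
from h import *
s=sense();print(s['eef_pos'],s['width'],s['wrist_force'])
go(617.7,281.1,116)"
```

```text
[599.91999361  98.12147817 115.37016783] 43.41153174773901 [ 0.63991631 -1.13442361 -0.62899905]
tr [-24.7, 182.2, -0.6] tw [0.0, -0.0, 0.0] len 184
```

Emit:
carry_out --twist '[[0,0,0],[0,0,0],[0,0,0],[0,0,0],[0,0,0],[0,0,0],[0,0,0],[0,0,0],[0,0,0],[0,0,0]]' --translation '[[-5,36,0],[-9,70,0],[-14,102,0],[-18,132,0],[-21,158,0],[-24,176,2],[-24,182,8],[-24,182,18],[-24,182,25],[-24,182,26]]' --jaw '[40,40,40,40,40,40,40,40,40,40]'

```text
clock: 13.5
eef_pos: [616.2, 277.0, 87.0]
tool_rot: [[-0.999, -0.037, -0.004], [-0.037, 0.999, -0.001], [0.004, -0.001, -1.0]]
wrist_force: [-0.7, 0.4, -0.6]
width: 43.5
```

Emit:
carry_out --twist '[[0,0,0],[0,0,0]]' --translation '[[0,0,0],[0,0,0]]' --jaw '[40,40]'

```text
clock: 13.67
eef_pos: [617.9, 277.5, 89.3]
tool_rot: [[-0.999, -0.036, -0.0], [-0.036, 0.999, -0.0], [0.0, -0.0, -1.0]]
wrist_force: [-0.1, -1.2, -0.6]
width: 43.3
```

```bash
python3 -c "
from h import *
np.set_printoptions(precision=1,suppress=True)
s=sense();print(s['eef_pos'],s['width'],s['wrist_force'])
go(617,281,85)
p=camera_params('wrist');cv2.imwrite('pics/g1.png',read_camera('wrist')[:,:,::-1]);print(proj(p,[[537.7,278.1,74],[617.7,281.1,74]]))"
```

```text
[617.9 277.5  89.3] 43.25251828357475 [-0.1 -1.2 -0.6]
tr [0.7, 3.5, 4.3] tw [-0.0, -0.0, -0.1] len 6
[[269.7  82.9]
 [268.5 240.2]]
```

View pics/g1.png

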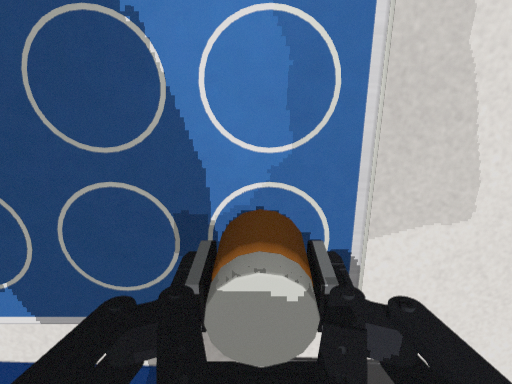

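The jar is upright over the ring. Near-left ring's centre is at (270,77), against (270,83) predicted, so I'll take x = 616. Lower the rest of the way.

Emit:
carry_out --twist '[[0,0,0],[0,0,0],[0,0,0],[0,0,0],[0,0,0],[0,0,0]]' --translation '[[1.5,3.5,0],[1.5,3.5,2],[1.5,3.5,4],[1.5,3.5,4.5],[1.5,3.5,5],[1.5,3.5,5]]' --jaw '[40,40,40,40,40,40]'

```text
clock: 14.22
eef_pos: [616.0, 282.1, 84.5]
tool_rot: [[-0.999, -0.038, -0.0], [-0.038, 0.999, -0.0], [0.0, -0.0, -1.0]]
wrist_force: [-2.1, 0.0, 2.4]
width: 43.4
```

Emit:
carry_out --twist '[[0,0,0],[0,0,0],[0,0,0],[0,0,0],[0,0,0],[0,0,0],[0,0,0],[0,0,0],[0,0,0],[0,0,0]]' --translation '[[0,0,0],[0,0,0],[0,0,0],[0,0,0],[0,0,-15],[0,0,-45],[0,0,-75],[0,0,-95],[0,0,-100],[0,0,-100]]' --jaw '[68,68,68,68,68,68,68,68,68,68]'

```text
clock: 15.05
eef_pos: [617.2, 282.4, 186.2]
tool_rot: [[-0.999, -0.038, 0.003], [-0.038, 0.999, 0.001], [-0.003, 0.001, -1.0]]
wrist_force: [0.4, -1.3, -1.1]
width: 58.1
```

```bash
python3 -c "
from h import *
np.set_printoptions(precision=1,suppress=True)
p=camera_params('wrist');cv2.imwrite('pics/h1.png',read_camera('wrist')[:,:,::-1])
p=camera_params('wrist');cv2.imwrite('pics/h1.png',read_camera('wrist')[:,:,::-1])
print(proj(p,[[537.7,278.1,74],[617.7,281.1,74],[616,281.5,130],[540.8,198.2,74]]));np.save('c1.npy',p,allow_pickle=True)
t=camera_params('top');cv2.imwrite('pics/h2.png',read_camera('top')[:,:,::-1])
go(455,-225.3,140)"
```

```text
[[260.3  80.4]
 [260.3 184.7]
 [260.8 210.4]
 [150.1  80.5]]
tr [179.5, -500.6, 43.4] tw [-0.0, -0.1, -0.0] len 534
```

View pics/h1.png

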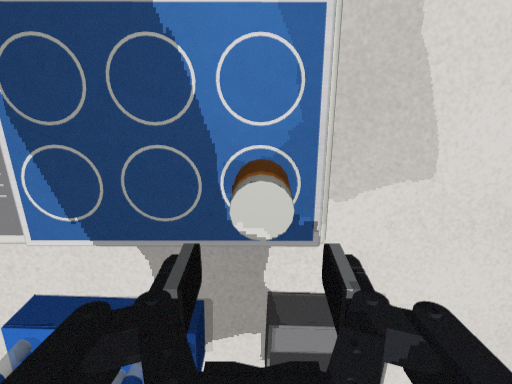

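View pics/h2.png

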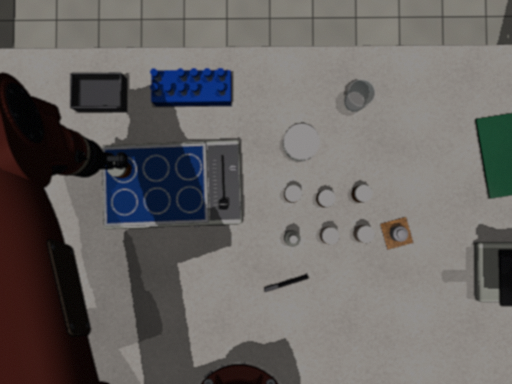

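Jar 1 stands centred in far-left, its cap at (263,210). The others are unmoved: top view has them at the same pixels. Next is jar C (558,-307.5).

```bash
python3 -c "
from h import *
go(558.3,-307.3,140)"
```

```text
tr [79.4, -586.5, 43.3] tw [-0.0, -0.1, -0.0] len 593
```

Emit:
carry_out --twist '[[0,0,0],[0,0,0],[0,0,0],[0,0,0],[0,0,0],[0,0,0],[0,0,0],[0,0,0],[0,0,0],[0,0,0]]' --translation '[[3,-20,0],[8,-55,3],[13,-95,6],[18,-135,10],[24,-175,13],[29,-215,16],[35,-255,20],[40,-295,24],[45,-335,28],[51,-375,32]]' --jaw '[72,72,72,72,72,72,72,72,72,72]'

```text
clock: 16.03
eef_pos: [578.1, -96.2, 150.7]
tool_rot: [[-0.999, -0.038, -0.002], [-0.038, 0.999, 0.001], [0.002, 0.001, -1.0]]
wrist_force: [1.0, -0.6, -0.2]
width: 61.6
```

Emit:
carry_out --twist '[[0,0,0],[0,0,0],[0,0,0],[0,0,0],[0,0,0],[0,0,0],[0,0,0],[0,0,0]]' --translation '[[5,-40,2],[11,-80,4],[16,-120,6],[21,-158,8],[25,-188,10],[28,-207,11],[28,-211.5,11],[28,-211.5,11]]' --jaw '[72,72,72,72,72,72,72,72]'

```text
clock: 16.7
eef_pos: [558.4, -307.8, 139.7]
tool_rot: [[-0.999, -0.036, -0.002], [-0.036, 0.999, 0.001], [0.002, 0.001, -1.0]]
wrist_force: [0.5, -0.2, -0.4]
width: 61.4
```

```bash
python3 -c "
from h import *
np.set_printoptions(precision=1,suppress=True)
p=camera_params('wrist');cv2.imwrite('pics/i1.png',read_camera('wrist')[:,:,::-1])
print(proj(p,[[558.3,-307.5,56],[455,-225.3,56],[458.3,-313.2,56],[546.6,-217.2,56]]))
go(558.3,-307.3,10)"
```

```text
[[262.  195.1]
 [398.5  45.9]
 [258.8  46.1]
 [387.8 184.1]]
tr [0.3, -0.9, 130.0] tw [0.1, -0.1, -0.1] len 130
```

View pics/i1.png

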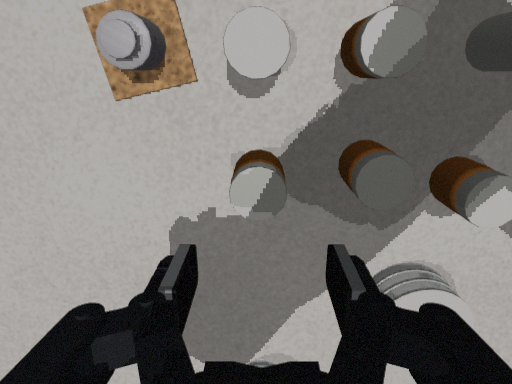

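The caps read 3–5 px above prediction: C at (258,187), against (262,195). I'll grasp at a compromise of (556,-308.5).

Emit:
carry_out --twist '[[0,0,0],[0,0,0],[0,0,0],[0,0,0],[0,0,0],[0,0,0],[0,0,0],[0,0,0]]' --translation '[[1,-1,25],[2.5,-2,60],[2.5,-2,95],[2.5,-2,118],[2.5,-2,128],[2.5,-2,129],[2.5,-2,129],[2.5,-2,129]]' --jaw '[72,72,72,72,72,72,72,72]'

```text
clock: 17.42
eef_pos: [558.3, -309.2, 14.0]
tool_rot: [[-0.999, -0.039, 0.002], [-0.039, 0.999, -0.001], [-0.002, -0.001, -1.0]]
wrist_force: [-0.4, -0.4, 0.2]
width: 61.3
```

Emit:
carry_out --twist '[[0,0,0],[0,0,0],[0,0,0],[0,0,0],[0,0,0],[0,0,0]]' --translation '[[0,0,0],[0,0,0],[0,0,0],[0,0,0],[0,0,0],[0,0,0]]' --jaw '[40,40,40,40,40,40]' --grip_force 25

```text
clock: 17.92
eef_pos: [558.2, -309.7, 14.2]
tool_rot: [[-0.999, -0.038, 0.003], [-0.038, 0.999, -0.001], [-0.003, -0.002, -1.0]]
wrist_force: [-0.0, 0.9, 5.4]
width: 43.6
```

```bash
python3 -c "
from h import *
s=sense();print(s['eef_pos'],s['width'],s['wrist_force'])
go(620,201,115)"
```

```text
[ 558.16141976 -309.73861801   14.21185421] 43.55631125263774 [-0.03065508  0.85004191  5.44688659]
tr [-81.4, 507.9, -101.3] tw [-0.1, 0.1, -0.0] len 524
```

Emit:
carry_out --twist '[[0,0,0],[0,0,0],[0,0,0],[0,0,0],[0,0,0],[0,0,0],[0,0,0],[0,0,0],[0,0,0],[0,0,0]]' --translation '[[0,0,-12],[0,0,-35],[0,0,-65],[0,0,-92],[-1,8,-104],[-4,24,-105],[-8,48,-105],[-13,80,-105],[-18,115,-105],[-24,150,-105]]' --jaw '[40,40,40,40,40,40,40,40,40,40]'

```text
clock: 18.75
eef_pos: [574.0, -155.3, 116.0]
tool_rot: [[-0.999, -0.038, -0.002], [-0.038, 0.999, 0.001], [0.002, 0.001, -1.0]]
wrist_force: [0.9, -0.9, -1.0]
width: 43.5
```

Emit:
carry_out --twist '[[0,0,0],[0,0,0],[0,0,0],[0,0,0],[0,0,0],[0,0,0],[0,0,0],[0,0,0],[0,0,0],[0,0,0]]' --translation '[[-6,36,0],[-11,72,0],[-17,108,0],[-23,144,0],[-29,180,0],[-35,216,0],[-41,252,0],[-47,288,0],[-51,315,0],[-54,335,0]]' --jaw '[40,40,40,40,40,40,40,40,40,40]'

```text
clock: 19.58
eef_pos: [614.6, 182.5, 115.8]
tool_rot: [[-0.999, -0.04, -0.002], [-0.04, 0.999, 0.0], [0.002, 0.0, -1.0]]
wrist_force: [0.1, -0.3, -1.0]
width: 43.2
```

```bash
python3 -c "
from h import *
s=sense();print(s['eef_pos'],s['width'],s['wrist_force'])
go(619,201,92)"
```

```text
[614.58516025 182.53352637 115.80640062] 43.22164451163658 [ 0.13952794 -0.27194598 -0.9987757 ]
tr [-5.2, 18.3, 23.8] tw [0.0, -0.1, 0.1] len 30
```

Emit:
carry_out --twist '[[0,0,0],[0,0,0],[0,0,0],[0,0,0],[0,0,0],[0,0,0]]' --translation '[[-4,12,0],[-5,18,8],[-5,18,16],[-5,18,23],[-5,18,24],[-5,18,24]]' --jaw '[40,40,40,40,40,40]'

```text
clock: 20.08
eef_pos: [620.1, 195.2, 92.1]
tool_rot: [[-0.999, -0.036, -0.002], [-0.036, 0.999, -0.001], [0.002, -0.001, -1.0]]
wrist_force: [0.6, 1.4, -1.3]
width: 43.9
```

```bash
python3 -c "
from h import *
np.set_printoptions(precision=1,suppress=True)
s=sense();print(s['eef_pos'],s['width'],s['wrist_force'])
go(619,201,88)
p=camera_params('wrist');cv2.imwrite('pics/j1.png',read_camera('wrist')[:,:,::-1]);print(proj(p,[[540.8,198.2,74],[619,201,74]]),proj(p,[[*s['eef_pos'][:2],s['eef_pos'][2]-14.2+56]]))"
```

```text
[620.1 195.2  92.1] 43.86375185850053 [ 0.6  1.4 -1.3]
tr [0.9, 5.8, 4.1] tw [-0.0, -0.1, -0.1] len 7
[[274.5  84.9]
 [272.5 236.3]] [[261.9 314.3]]
```

View pics/j1.png

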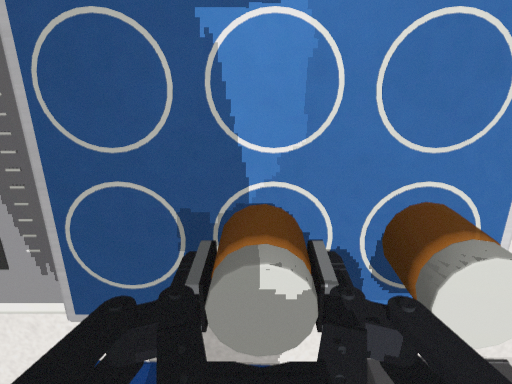

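```bash
python3 -c "
from h import *
np.set_printoptions(precision=1,suppress=True)
p=camera_params('wrist');s=sense();e=s['eef_pos'];print(e)
a=np.arange(0,6.28,.1)
for dx in (-6,-3,0):
  for h,r in((41.8,22),(41.8,20),(-14.2,22)):
    q=proj(p,[[e[0]+dx+r*np.cos(t),e[1]+r*np.sin(t),e[2]+h] for t in a]);print(dx,h,r,q.min(0),q.max(0))
"
```

```text
[620.6 195.5  92.9]
-6 41.8 22 [202.1 247.6] [323.1 348.3]
-6 41.8 20 [207.7 252.7] [317.6 344.3]
-6 -14.2 22 [220.3 191.7] [304.3 267.4]
-3 41.8 22 [202.3 255.3] [322.3 354.4]
-3 41.8 20 [207.8 260.3] [316.8 350.4]
-3 -14.2 22 [220.3 197.2] [303.8 272.1]
0 41.8 22 [202.5 262.8] [321.5 360.3]
0 41.8 20 [207.9 267.8] [316.1 356.4]
0 -14.2 22 [220.3 202.7] [303.4 276.8]
```

```bash
python3 -c "
from h import *
np.set_printoptions(precision=1,suppress=True)
p=camera_params('wrist')
print(back(p,[(275,186),(275,7),(275,152),(275,79)],74),back(p,(262,206),78.7))"
```

```text
[[591.  201.1  74. ]
 [509.1 197.   74. ]
 [573.2 200.2  74. ]
 [538.8 198.5  74. ]] [[600.4 194.8  78.7]]
```

Jar centred on the TCP. The ring's edges give its centre at x≈621 and the jar is at 622. Adjust and lower.

Emit:
carry_out --twist '[[0,0,0],[0,0,0],[0,0,0],[0,0,0],[0,0,0],[0,0,0]]' --translation '[[1,3,0],[1,5.5,1],[1,5.5,3],[1,5.5,4.5],[1,5.5,5],[1,5.5,5]]' --jaw '[40,40,40,40,40,40]'

```text
clock: 20.63
eef_pos: [619.5, 202.1, 88.1]
tool_rot: [[-0.999, -0.038, -0.0], [-0.038, 0.999, -0.0], [0.0, -0.0, -1.0]]
wrist_force: [0.4, -0.2, -1.5]
width: 43.8
```

Emit:
carry_out --twist '[[0,0,0],[0,0,0],[0,0,0],[0,0,0],[0,0,0],[0,0,0],[0,0,0],[0,0,0],[0,0,0],[0,0,0]]' --translation '[[0,0,0],[0,0,0],[0,0,0],[0,0,0],[0,0,-15],[0,0,-45],[0,0,-75],[0,0,-95],[0,0,-100],[0,0,-100]]' --jaw '[66,66,66,66,66,66,66,66,66,66]'

```text
clock: 21.47
eef_pos: [620.8, 202.4, 190.2]
tool_rot: [[-0.999, -0.038, 0.003], [-0.038, 0.999, 0.001], [-0.003, 0.001, -1.0]]
wrist_force: [0.6, 0.6, -0.3]
width: 56.5
```

```bash
python3 -c "
from h import *
p=camera_params('wrist');cv2.imwrite('pics/k1.png',read_camera('wrist')[:,:,::-1])
cv2.imwrite('pics/k2.png',read_camera('top')[:,:,::-1])
go(458.3,-313.2,135)"
```

```text
tr [180.3, -508.8, 52.7] tw [-0.0, -0.1, -0.0] len 542
```

View pics/k1.png

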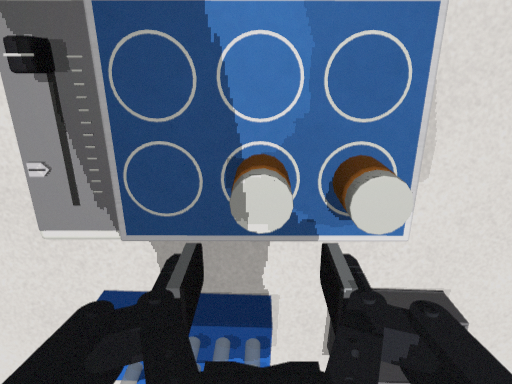

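View pics/k2.png

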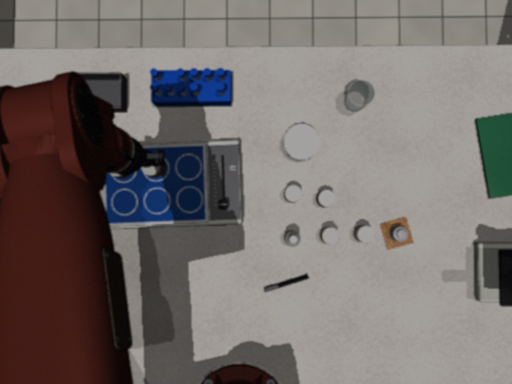

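Both jars are inside their rings: caps at (262,202) and (379,204), round the ring centres. The remaining jars haven't moved. Next is A (558,-135) to far-right.

```bash
python3 -c "
from h import *
go(557.5,-135.2,120)"
```

```text
tr [74.4, -334.7, 67.5] tw [-0.0, -0.1, -0.0] len 349
```

Emit:
carry_out --twist '[[0,0,0],[0,0,0],[0,0,0],[0,0,0],[0,0,0],[0,0,0],[0,0,0],[0,0,0],[0,0,0],[0,0,0]]' --translation '[[5,-20,0],[13,-58,5],[22,-98,12],[31,-138,20],[40,-178,30],[49,-218,40],[58,-258,50],[66,-295,58],[72,-322,65],[74,-334,67]]' --jaw '[72,72,72,72,72,72,72,72,72,72]'

```text
clock: 22.4
eef_pos: [555.8, -137.4, 118.6]
tool_rot: [[-0.999, -0.035, -0.004], [-0.035, 0.999, 0.001], [0.004, 0.001, -1.0]]
wrist_force: [0.4, 0.3, -0.4]
width: 61.8
```

Emit:
carry_out --twist '[[0,0,0],[0,0,0]]' --translation '[[0,0,0],[0,0,0]]' --jaw '[72,72]'

```text
clock: 22.57
eef_pos: [557.8, -134.1, 120.4]
tool_rot: [[-0.999, -0.037, -0.002], [-0.037, 0.999, 0.001], [0.002, 0.001, -1.0]]
wrist_force: [1.0, 0.1, 0.0]
width: 61.3
```

```bash
python3 -c "
from h import *
np.set_printoptions(precision=1,suppress=True)
print(sense()['eef_pos'])
p=camera_params('wrist');cv2.imwrite('pics/l1.png',read_camera('wrist')[:,:,::-1])
print(proj(p,[[558.3,-134.9,56]]))
go(557.5,-135.2,12)"
```

```text
[ 557.8 -134.1  120.4]
[[260.4 206. ]]
tr [0.6, -1.9, 108.8] tw [0.1, -0.1, 0.0] len 109
```

View pics/l1.png

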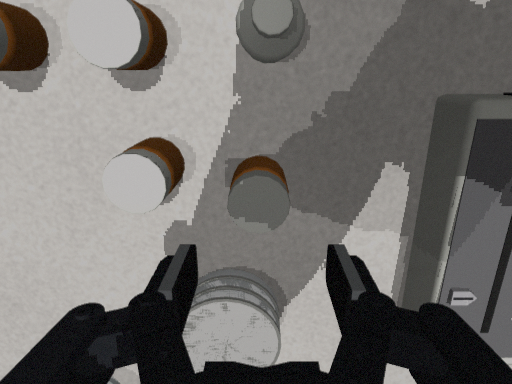

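Cap at (260,199), against (260,206); C showed the same bias and came up centred. Descend at x≈556.5.

Emit:
carry_out --twist '[[0,0,0],[0,0,0],[0,0,0],[0,0,0],[0,0,0],[0,0,0],[0,0,0]]' --translation '[[1,-1,25],[1.5,-1.5,60],[1.5,-1.5,90],[1.5,-1.5,105],[1.5,-1.5,108],[1.5,-1.5,108],[1.5,-1.5,108]]' --jaw '[72,72,72,72,72,72,72]'

```text
clock: 23.2
eef_pos: [557.9, -135.3, 14.3]
tool_rot: [[-0.999, -0.039, 0.001], [-0.039, 0.999, -0.0], [-0.001, -0.0, -1.0]]
wrist_force: [-1.1, -0.3, -0.0]
width: 61.3
```

Emit:
carry_out --twist '[[0,0,0],[0,0,0],[0,0,0],[0,0,0],[0,0,0],[0,0,0]]' --translation '[[0,0,0],[0,0,0],[0,0,0],[0,0,0],[0,0,0],[0,0,0]]' --jaw '[40,40,40,40,40,40]' --grip_force 25

```text
clock: 23.7
eef_pos: [558.2, -136.1, 14.9]
tool_rot: [[-0.999, -0.038, 0.003], [-0.038, 0.999, -0.0], [-0.003, -0.0, -1.0]]
wrist_force: [-0.2, 3.1, 7.0]
width: 43.5
```

```bash
python3 -c "
from h import *
s=sense();print(s['eef_pos'],s['width'],s['wrist_force'])
go(622.5,121.2,118)"
```

```text
[ 558.20381198 -136.06726638   14.92658509] 43.45709964697895 [-0.23970217  3.1029198   7.00403981]
tr [-74.3, 254.6, -103.0] tw [-0.0, 0.2, 0.0] len 285
```

Emit:
carry_out --twist '[[0,0,0],[0,0,0],[0,0,0],[0,0,0],[0,0,0],[0,0,0],[0,0,0],[0,0,0],[0,0,0],[0,0,0]]' --translation '[[0,0,-12],[0,0,-35],[0,0,-65],[0,0,-92],[-3,10,-103],[-10,34,-104],[-19,66,-104],[-29,100,-104],[-39,135,-104],[-49,170,-104]]' --jaw '[40,40,40,40,40,40,40,40,40,40]'

```text
clock: 24.53
eef_pos: [599.9, 37.2, 118.2]
tool_rot: [[-0.999, -0.037, 0.001], [-0.037, 0.999, -0.0], [-0.001, -0.0, -1.0]]
wrist_force: [0.8, -0.7, -0.0]
width: 43.0
```

Emit:
carry_out --twist '[[0,0,0],[0,0,0],[0,0,0],[0,0,0],[0,0,0],[0,0,0],[0,0,0],[0,0,0],[0,0,0]]' --translation '[[-9,30,0],[-16,55,0],[-22,74,0],[-25,84,4],[-25,84.5,12],[-25,84.5,20],[-25,84.5,25],[-25,84.5,26],[-25,84.5,26]]' --jaw '[40,40,40,40,40,40,40,40,40]'

```text
clock: 25.28
eef_pos: [620.6, 119.9, 90.6]
tool_rot: [[-0.999, -0.036, -0.001], [-0.036, 0.999, -0.0], [0.002, -0.0, -1.0]]
wrist_force: [-0.1, 0.4, -1.5]
width: 43.5
```

```bash
python3 -c "
from h import *
s=sense();print(s['eef_pos'],s['width'],s['wrist_force'])
go(622.5,121.2,88.5)"
```

```text
[620.62807889 119.86841595  90.58077068] 43.483016260144645 [-0.10725112  0.36190653 -1.4682497 ]
tr [-1.9, 1.3, 2.1] tw [-0.0, -0.1, -0.1] len 3
```

Emit:
carry_out --twist '[[0,0,0],[0,0,0],[0,0,0],[0,0,0],[0,0,0]]' --translation '[[-1.5,1.3,0],[-1.5,1.3,1],[-1.5,1.3,2.2],[-1.5,1.3,2.6],[-1.5,1.3,2.6]]' --jaw '[40,40,40,40,40]'

```text
clock: 25.7
eef_pos: [622.7, 122.5, 88.7]
tool_rot: [[-0.999, -0.038, -0.0], [-0.038, 0.999, -0.0], [0.0, -0.0, -1.0]]
wrist_force: [-0.1, 0.0, -1.2]
width: 43.4
```

Emit:
carry_out --twist '[[0,0,0],[0,0,0],[0,0,0],[0,0,0],[0,0,0],[0,0,0],[0,0,0],[0,0,0],[0,0,0],[0,0,0]]' --translation '[[0,0,0],[0,0,0],[0,0,0],[0,0,0],[0,0,-15],[0,0,-45],[0,0,-75],[0,0,-95],[0,0,-100],[0,0,-100]]' --jaw '[66,66,66,66,66,66,66,66,66,66]'

```text
clock: 26.53
eef_pos: [623.8, 122.6, 190.6]
tool_rot: [[-0.999, -0.038, 0.003], [-0.038, 0.999, 0.0], [-0.003, 0.0, -1.0]]
wrist_force: [1.0, 0.3, -0.6]
width: 56.4
```

```bash
python3 -c "
from h import *
cv2.imwrite('pics/m1.png',read_camera('wrist')[:,:,::-1])
cv2.imwrite('pics/m2.png',read_camera('top')[:,:,::-1])
go(546,-217,125)"
```

```text
tr [89.1, -336.3, 62.9] tw [-0.0, -0.1, -0.0] len 354
```

View pics/m1.png

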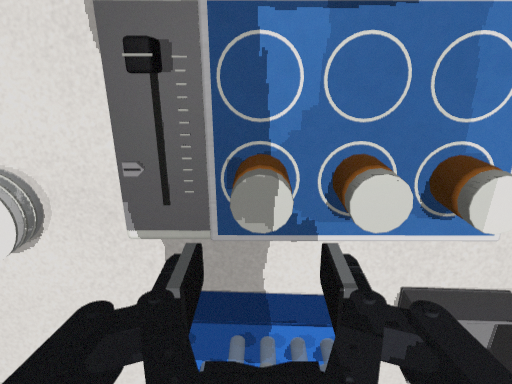

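View pics/m2.png

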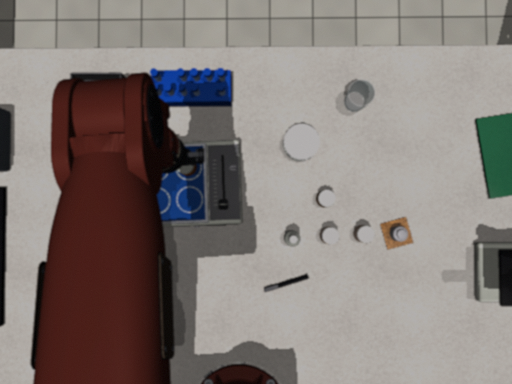

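The far row is full and B hasn't moved. Fetch B (546,-217) for near-left.

Emit:
carry_out --twist '[[0,0,0],[0,0,0],[0,0,0],[0,0,0],[0,0,0],[0,0,0],[0,0,0],[0,0,0],[0,0,0],[0,0,0]]' --translation '[[5,-20,0],[15,-58,5],[26,-98,12],[36,-138,20],[47,-178,30],[57,-218,40],[68,-258,50],[78,-295,58],[86,-324,62],[89,-336,63]]' --jaw '[72,72,72,72,72,72,72,72,72,72]'

```text
clock: 27.47
eef_pos: [543.8, -219.8, 123.0]
tool_rot: [[-0.999, -0.034, -0.004], [-0.034, 0.999, 0.001], [0.004, 0.001, -1.0]]
wrist_force: [-0.2, -0.6, -0.4]
width: 61.4
```

Emit:
carry_out --twist '[[0,0,0],[0,0,0]]' --translation '[[0,0,0],[0,0,0]]' --jaw '[72,72]'

```text
clock: 27.63
eef_pos: [545.8, -216.3, 124.7]
tool_rot: [[-0.999, -0.037, -0.002], [-0.037, 0.999, 0.001], [0.001, 0.001, -1.0]]
wrist_force: [0.1, 0.3, -0.2]
width: 61.5
```

```bash
python3 -c "
from h import *
np.set_printoptions(precision=1,suppress=True)
p=camera_params('wrist');cv2.imwrite('pics/n1.png',read_camera('wrist')[:,:,::-1])
print(proj(p,[[546.6,-217.2,56],[455,-225.3,56]]))
go(546,-217.2,12)"
```

```text
[[260.1 203.9]
 [252.1  60.8]]
tr [0.2, -1.8, 113.1] tw [0.1, -0.1, 0.0] len 113
```

View pics/n1.png

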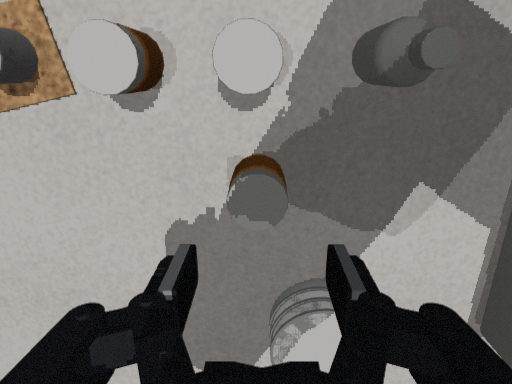

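Cap B at (259,197), against (260,204): the same bias, within tolerance. Descend and grip.

Emit:
carry_out --twist '[[0,0,0],[0,0,0],[0,0,0],[0,0,0],[0,0,0],[0,0,0],[0,0,0]]' --translation '[[1,-1,25],[1.5,-1.5,60],[1.5,-1.5,92],[1.5,-1.5,108],[1.5,-1.5,113],[1.5,-1.5,113],[1.5,-1.5,113]]' --jaw '[72,72,72,72,72,72,72]'

```text
clock: 28.27
eef_pos: [545.9, -217.5, 13.6]
tool_rot: [[-0.999, -0.039, 0.001], [-0.039, 0.999, -0.0], [-0.001, -0.0, -1.0]]
wrist_force: [0.7, 0.0, 1.3]
width: 61.6
```

Emit:
carry_out --twist '[[0,0,0],[0,0,0],[0,0,0],[0,0,0],[0,0,0],[0,0,0]]' --translation '[[0,0,0],[0,0,0],[0,0,0],[0,0,0],[0,0,0],[0,0,0]]' --jaw '[40,40,40,40,40,40]' --grip_force 25

```text
clock: 28.77
eef_pos: [546.4, -218.5, 14.5]
tool_rot: [[-0.999, -0.038, 0.003], [-0.038, 0.999, -0.001], [-0.003, -0.001, -1.0]]
wrist_force: [0.3, 2.0, 7.2]
width: 43.4
```

```bash
python3 -c "
from h import *
s=sense();print(s['eef_pos'],s['width'],s['wrist_force'])
go(537.5,278.3,118)"
```

```text
[ 546.40624766 -218.47478705   14.45512254] 43.35325665664337 [0.28180095 1.98727166 7.17597845]
tr [-10.3, 496.7, -103.9] tw [-0.0, 0.2, 0.0] len 508
```

Place z = 88.5.

Emit:
carry_out --twist '[[0,0,0],[0,0,0],[0,0,0],[0,0,0],[0,0,0],[0,0,0],[0,0,0],[0,0,0],[0,0,0],[0,0,0]]' --translation '[[0,0,-12],[0,0,-35],[0,0,-65],[0,0,-92],[0,10,-104],[0,34,-105],[-1,66,-105],[-2,100,-105],[-3,135,-105],[-3,170,-105]]' --jaw '[40,40,40,40,40,40,40,40,40,40]'

```text
clock: 29.6
eef_pos: [541.1, -46.3, 117.7]
tool_rot: [[-0.999, -0.037, 0.0], [-0.037, 0.999, 0.0], [-0.0, 0.0, -1.0]]
wrist_force: [0.3, -0.1, -1.1]
width: 43.3
```

Emit:
carry_out --twist '[[0,0,0],[0,0,0],[0,0,0],[0,0,0],[0,0,0],[0,0,0],[0,0,0],[0,0,0],[0,0,0],[0,0,0]]' --translation '[[-1,36,0],[-2,72,0],[-2,108,0],[-3,144,0],[-4,180,0],[-5,216,0],[-5,252,0],[-6,285,0],[-7,308,0],[-7,320,0]]' --jaw '[40,40,40,40,40,40,40,40,40,40]'

```text
clock: 30.43
eef_pos: [535.5, 275.1, 117.5]
tool_rot: [[-0.999, -0.04, -0.0], [-0.04, 0.999, 0.001], [-0.0, 0.001, -1.0]]
wrist_force: [-0.3, -0.5, -0.5]
width: 43.3
```

```bash
python3 -c "
from h import *
s=sense();print(s['eef_pos'],s['width'],s['wrist_force'])
go(537.5,278.3,92)"
```

```text
[535.52111749 275.13429616 117.5112657 ] 43.3297457742896 [-0.34822329 -0.52818715 -0.51705825]
tr [-2.1, 3.1, 25.5] tw [0.0, 0.0, 0.1] len 26
```

Emit:
carry_out --twist '[[0,0,0],[0,0,0],[0,0,0],[0,0,0],[0,0,0],[0,0,0]]' --translation '[[-2,3,4],[-2,3,12],[-2,3,20],[-2,3,25],[-2,3,25],[-2,3,25]]' --jaw '[40,40,40,40,40,40]'

```text
clock: 30.93
eef_pos: [538.2, 273.7, 92.2]
tool_rot: [[-0.999, -0.036, -0.001], [-0.036, 0.999, -0.001], [0.001, -0.0, -1.0]]
wrist_force: [-0.3, 0.6, -1.1]
width: 43.4
```

```bash
python3 -c "
from h import *
s=sense();print(s['eef_pos'],s['width'],s['wrist_force'])
go(537.5,278.3,88.3)"
```

```text
[538.19276982 273.73972477  92.16128645] 43.35153875979703 [-0.34426491  0.58864952 -1.0744513 ]
tr [0.5, 4.6, 3.9] tw [-0.0, -0.1, -0.1] len 6
```

Emit:
carry_out --twist '[[0,0,0],[0,0,0],[0,0,0],[0,0,0],[0,0,0],[0,0,0]]' --translation '[[0.5,4,0],[0.5,4,1],[0.5,4,3],[0.5,4,4],[0.5,4,4.5],[0.5,4,4.5]]' --jaw '[40,40,40,40,40,40]'

```text
clock: 31.43
eef_pos: [537.7, 278.9, 88.1]
tool_rot: [[-0.999, -0.038, -0.0], [-0.038, 0.999, -0.0], [0.0, -0.0, -1.0]]
wrist_force: [-0.5, 0.5, -1.2]
width: 43.5
```

Emit:
carry_out --twist '[[0,0,0],[0,0,0],[0,0,0],[0,0,0],[0,0,0],[0,0,0],[0,0,0],[0,0,0],[0,0,0],[0,0,0]]' --translation '[[0,0,0],[0,0,0],[0,0,0],[0,0,0],[0,0,-15],[0,0,-45],[0,0,-75],[0,0,-95],[0,0,-100],[0,0,-100]]' --jaw '[66,66,66,66,66,66,66,66,66,66]'

```text
clock: 32.27
eef_pos: [538.8, 279.3, 190.0]
tool_rot: [[-0.999, -0.038, 0.003], [-0.038, 0.999, 0.001], [-0.003, 0.001, -1.0]]
wrist_force: [-0.2, -0.1, -0.3]
width: 56.7
```

```bash
python3 -c "
from h import *
cv2.imwrite('pics/o1.png',read_camera('wrist')[:,:,::-1])
cv2.imwrite('pics/o2.png',read_camera('top')[:,:,::-1])
go(454.5,-225.3,135)"
```

```text
tr [101.8, -500.5, 52.6] tw [-0.0, -0.1, -0.0] len 513
```

View pics/o1.png

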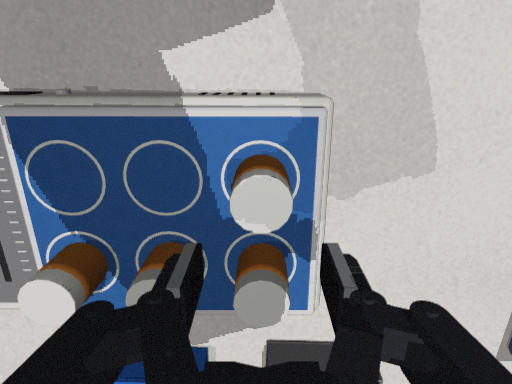

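View pics/o2.png

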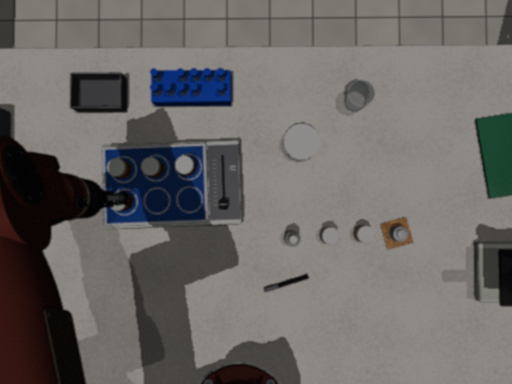

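Four jars are placed, all inside their rings. E and F haven't moved, at (330,234) and (364,234). Fetch E for near-mid, routing away from the bottle.

Emit:
carry_out --twist '[[0,0,0],[0,0,0],[0,0,0],[0,0,0],[0,0,0],[0,0,0],[0,0,0],[0,0,0],[0,0,0],[0,0,0]]' --translation '[[3,-20,0],[5,-58,0],[7,-98,0],[10,-138,0],[12,-178,0],[15,-218,0],[20,-258,0],[25,-298,0],[30,-338,0],[40,-376,0]]' --jaw '[72,72,72,72,72,72,72,72,72,72]'

```text
clock: 33.2
eef_pos: [511.1, -100.2, 186.7]
tool_rot: [[-0.999, -0.038, -0.002], [-0.038, 0.999, 0.001], [0.002, 0.001, -1.0]]
wrist_force: [-0.1, -0.6, -0.7]
width: 61.4
```

```bash
python3 -c "
from h import *
print(sense()['eef_pos'])
go(454.5,-225.3,130)"
```

```text
[ 511.12908216 -100.22497187  186.68146978]
tr [61.2, -122.9, 56.7] tw [0.0, -0.1, -0.0] len 149
```

Emit:
carry_out --twist '[[0,0,0],[0,0,0],[0,0,0],[0,0,0],[0,0,0],[0,0,0],[0,0,0],[0,0,0]]' --translation '[[12,-38,5],[30,-74,15],[48,-102,30],[58,-117,45],[60,-122,56],[60,-122,56],[60,-122,56],[60,-122,56]]' --jaw '[72,72,72,72,72,72,72,72]'

```text
clock: 33.87
eef_pos: [456.8, -221.9, 132.1]
tool_rot: [[-0.999, -0.038, -0.0], [-0.038, 0.999, 0.001], [0.0, 0.001, -1.0]]
wrist_force: [-0.9, 0.9, 0.4]
width: 61.1
```

```bash
python3 -c "
from h import *
np.set_printoptions(precision=1,suppress=True)
p=camera_params('wrist');cv2.imwrite('pics/p1.png',read_camera('wrist')[:,:,::-1])
print(sense()['eef_pos'],proj(p,[[455,-225.3,56],[458.3,-313.2,56],[447,-133.6,95]]))
go(454.5,-225.3,12)"
```

```text
[ 457.1 -221.9  132.5] [[256.9 196.3]
 [132.1 196.2]
 [412.1 212.8]]
tr [2.8, -3.3, 120.5] tw [0.0, 0.0, 0.1] len 121
```

View pics/p1.png

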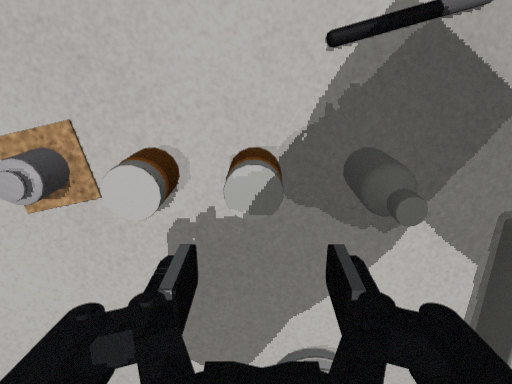

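E's cap is at (253,190). Grasp at (453.5,-226.5), clear of the bottle.

Emit:
carry_out --twist '[[0,0,0],[0,0,0],[0,0,0],[0,0,0],[0,0,0],[0,0,0],[0,0,0]]' --translation '[[2,-3,15],[3.5,-4.3,50],[3.5,-4.3,85],[3.5,-4.3,110],[3.5,-4.3,119],[3.5,-4.3,119],[3.5,-4.3,119]]' --jaw '[72,72,72,72,72,72,72]'

```text
clock: 34.5
eef_pos: [454.1, -226.9, 14.1]
tool_rot: [[-0.999, -0.039, 0.001], [-0.039, 0.999, -0.0], [-0.0, -0.0, -1.0]]
wrist_force: [-0.3, -0.2, 0.3]
width: 61.2
```

Emit:
carry_out --twist '[[0,0,0],[0,0,0],[0,0,0],[0,0,0],[0,0,0],[0,0,0]]' --translation '[[0,0,0],[0,0,0],[0,0,0],[0,0,0],[0,0,0],[0,0,0]]' --jaw '[40,40,40,40,40,40]' --grip_force 25

```text
clock: 35.0
eef_pos: [454.8, -227.7, 15.1]
tool_rot: [[-0.999, -0.038, 0.003], [-0.038, 0.999, -0.002], [-0.003, -0.002, -1.0]]
wrist_force: [-0.3, 2.7, 7.1]
width: 43.1
```

```bash
python3 -c "
from h import *
s=sense();print(s['eef_pos'],s['width'],s['wrist_force'])
go(540.5,198.5,118);go(530,-150,118)"
```

```text
[ 454.75375592 -227.67629692   15.05559426] 43.1492765903503 [-0.33685527  2.74080121  7.06260728]
tr [-102.2, 422.4, -103.4] tw [-0.1, 0.2, 0.0] len 447
tr [-78.5, 74.6, -102.8] tw [-0.1, 0.2, 0.0] len 149
```

Emit:
carry_out --twist '[[0,0,0],[0,0,0],[0,0,0],[0,0,0],[0,0,0],[0,0,0],[0,0,0],[0,0,0],[0,0,0],[0,0,0]]' --translation '[[0,0,-12],[0,0,-35],[0,0,-65],[-2,2,-92],[-14,5,-104],[-38,13,-104],[-62,30,-104],[-76,58,-104],[-80,92,-104],[-82,127,-104]]' --jaw '[40,40,40,40,40,40,40,40,40,40]'

```text
clock: 35.83
eef_pos: [531.8, -96.2, 118.3]
tool_rot: [[-0.999, -0.037, 0.002], [-0.037, 0.999, -0.001], [-0.002, -0.001, -1.0]]
wrist_force: [0.2, 0.8, -0.9]
width: 43.4
```

Emit:
carry_out --twist '[[0,0,0],[0,0,0],[0,0,0],[0,0,0],[0,0,0],[0,0,0],[0,0,0],[0,0,0],[0,0,0],[0,0,0]]' --translation '[[-2,35,0],[-5,70,0],[-7,105,0],[-9,140,0],[-12,175,0],[-14,210,0],[-16,245,0],[-18,272,0],[-20,288,0],[-20,295,0]]' --jaw '[40,40,40,40,40,40,40,40,40,40]'

```text
clock: 36.67
eef_pos: [539.7, 201.1, 118.3]
tool_rot: [[-0.999, -0.04, 0.002], [-0.04, 0.999, 0.001], [-0.002, 0.001, -1.0]]
wrist_force: [0.1, -0.1, -1.2]
width: 43.6
```

```bash
python3 -c "
from h import *
s=sense();print(s['eef_pos'],s['width'],s['wrist_force'])
go(540.5,198.5,93)"
```

```text
[539.65470608 201.12982473 118.34634738] 43.57146995263528 [ 0.07705726 -0.06719047 -1.17394838]
tr [-0.7, -2.7, 25.3] tw [0.0, 0.1, 0.1] len 25
```

Emit:
carry_out --twist '[[0,0,0],[0,0,0],[0,0,0],[0,0,0],[0,0,0],[0,0,0]]' --translation '[[0,0,4],[0,0,12],[0,0,20],[0,0,25],[0,0,25],[0,0,25]]' --jaw '[40,40,40,40,40,40]'

```text
clock: 37.17
eef_pos: [538.9, 197.7, 91.6]
tool_rot: [[-0.999, -0.037, -0.001], [-0.037, 0.999, -0.0], [0.001, -0.0, -1.0]]
wrist_force: [0.0, 0.0, 0.1]
width: 43.5
```

```bash
python3 -c "
from h import *
s=sense();print(s['eef_pos'],s['width'],s['wrist_force'])
go(540.5,198.5,88.6)"
```

```text
[538.93492258 197.68742619  91.6466479 ] 43.53568492085222 [0.03428971 0.04529914 0.10874787]
tr [-1.6, 0.8, 3.0] tw [-0.0, -0.1, -0.1] len 4
```

Emit:
carry_out --twist '[[0,0,0],[0,0,0],[0,0,0],[0,0,0],[0,0,0]]' --translation '[[-1.5,0.8,0],[-1.5,0.8,1.5],[-1.5,0.8,2.7],[-1.5,0.8,3.2],[-1.5,0.8,3.2]]' --jaw '[40,40,40,40,40]'

```text
clock: 37.58
eef_pos: [540.7, 199.5, 88.9]
tool_rot: [[-0.999, -0.038, -0.0], [-0.038, 0.999, -0.0], [0.0, -0.0, -1.0]]
wrist_force: [0.4, -0.5, -0.9]
width: 43.4
```

Emit:
carry_out --twist '[[0,0,0],[0,0,0],[0,0,0],[0,0,0],[0,0,0],[0,0,0],[0,0,0],[0,0,0],[0,0,0],[0,0,0]]' --translation '[[0,0,0],[0,0,0],[0,0,0],[0,0,0],[0,0,-15],[0,0,-45],[0,0,-75],[0,0,-95],[0,0,-100],[0,0,-100]]' --jaw '[66,66,66,66,66,66,66,66,66,66]'

```text
clock: 38.42
eef_pos: [541.8, 199.7, 190.6]
tool_rot: [[-0.999, -0.038, 0.003], [-0.038, 0.999, 0.001], [-0.003, 0.001, -1.0]]
wrist_force: [0.5, -0.0, -0.2]
width: 56.5
```

```bash
python3 -c "
from h import *
cv2.imwrite('pics/q1.png',read_camera('wrist')[:,:,::-1])
cv2.imwrite('pics/q2.png',read_camera('top')[:,:,::-1])
go(458,-313.4,135)"
```

```text
tr [101.6, -509.3, 53.3] tw [-0.0, -0.1, -0.0] len 522
```

View pics/q1.png

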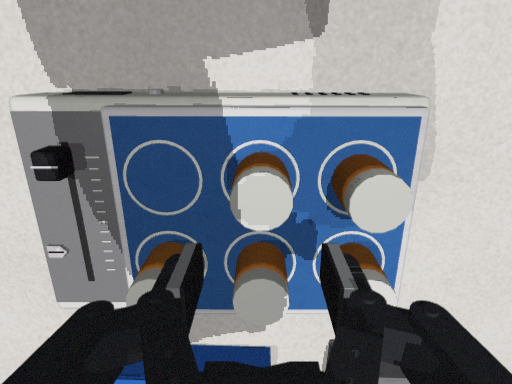

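View pics/q2.png

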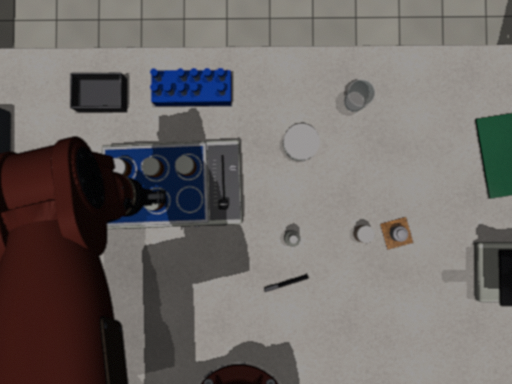

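Five jars are placed. The last one, F, hasn't moved, at (364,234). Fetch F, routing at x≈520.

Emit:
carry_out --twist '[[0,0,0],[0,0,0],[0,0,0],[0,0,0],[0,0,0],[0,0,0],[0,0,0],[0,0,0],[0,0,0],[0,0,0]]' --translation '[[3,-20,0],[5,-58,0],[7,-98,0],[10,-138,0],[12,-178,0],[15,-218,0],[20,-258,0],[25,-298,5],[35,-338,10],[50,-376,15]]' --jaw '[72,72,72,72,72,72,72,72,72,72]'

```text
clock: 39.35
eef_pos: [504.1, -180.0, 172.1]
tool_rot: [[-0.999, -0.038, -0.001], [-0.038, 0.999, 0.001], [0.001, 0.001, -1.0]]
wrist_force: [0.5, 0.1, 0.4]
width: 61.7
```

Emit:
carry_out --twist '[[0,0,0],[0,0,0],[0,0,0],[0,0,0],[0,0,0],[0,0,0],[0,0,0],[0,0,0]]' --translation '[[15,-36,7],[30,-72,15],[42,-105,22],[50,-127,32],[51,-133,38],[51,-133,38],[51,-133,38],[51,-133,38]]' --jaw '[72,72,72,72,72,72,72,72]'

```text
clock: 40.02
eef_pos: [459.3, -311.6, 135.7]
tool_rot: [[-0.999, -0.039, -0.001], [-0.039, 0.999, 0.001], [0.001, 0.001, -1.0]]
wrist_force: [1.0, -0.6, 0.7]
width: 61.8
```

```bash
python3 -c "
from h import *
np.set_printoptions(precision=1,suppress=True)
p=camera_params('wrist');cv2.imwrite('pics/r1.png',read_camera('wrist')[:,:,::-1])
print(sense()['eef_pos'],proj(p,[[458.3,-313.2,56],[447,-133.6,95]]))
go(457,-314,13)"
```

```text
[ 459.5 -311.7  136.1] [[259.4 195.7]
 [558.3 212. ]]
tr [2.6, -2.3, 123.1] tw [0.0, -0.0, 0.1] len 123
```

View pics/r1.png

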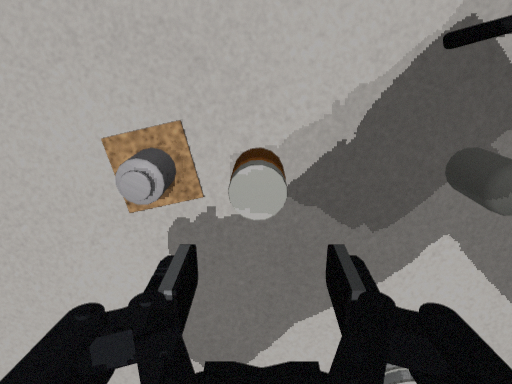

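F's cap is at (258,191). Descend and grip.

Emit:
carry_out --twist '[[0,0,0],[0,0,0],[0,0,0],[0,0,0],[0,0,0],[0,0,0],[0,0,0]]' --translation '[[2,-2,15],[2.5,-2.3,50],[2.5,-2.3,85],[2.5,-2.3,112],[2.5,-2.3,122],[2.5,-2.3,122],[2.5,-2.3,122]]' --jaw '[70,70,70,70,70,70,70]'

```text
clock: 40.65
eef_pos: [457.4, -315.1, 14.9]
tool_rot: [[-0.999, -0.039, 0.0], [-0.039, 0.999, -0.0], [-0.0, -0.0, -1.0]]
wrist_force: [-0.2, 0.1, 0.8]
width: 59.7
```

Emit:
carry_out --twist '[[0,0,0],[0,0,0],[0,0,0],[0,0,0],[0,0,0],[0,0,0]]' --translation '[[0,0,0],[0,0,0],[0,0,0],[0,0,0],[0,0,0],[0,0,0]]' --jaw '[40,40,40,40,40,40]' --grip_force 25

```text
clock: 41.15
eef_pos: [458.1, -316.2, 16.1]
tool_rot: [[-0.999, -0.038, 0.003], [-0.038, 0.999, -0.002], [-0.003, -0.002, -1.0]]
wrist_force: [0.6, 2.5, 7.3]
width: 43.3
```

```bash
python3 -c "
from h import *
s=sense();print(s['eef_pos'],s['width'],s['wrist_force'])
go(543.3,118.5,118)"
```

```text
[ 458.08658149 -316.167374     16.05390634] 43.31230130257608 [0.58584062 2.493304   7.34956683]
tr [-102.0, 430.9, -102.5] tw [-0.1, 0.2, 0.0] len 455
```

Emit:
carry_out --twist '[[0,0,0],[0,0,0],[0,0,0],[0,0,0],[0,0,0],[0,0,0],[0,0,0],[0,0,0],[0,0,0],[0,0,0]]' --translation '[[0,0,-12],[0,0,-35],[0,0,-65],[-2,3,-92],[-12,10,-103],[-30,27,-104],[-50,52,-104],[-66,82,-104],[-76,115,-104],[-80,150,-104]]' --jaw '[40,40,40,40,40,40,40,40,40,40]'

```text
clock: 41.98
eef_pos: [532.8, -161.7, 119.3]
tool_rot: [[-0.999, -0.037, 0.003], [-0.037, 0.999, -0.001], [-0.003, -0.001, -1.0]]
wrist_force: [0.0, 0.4, -0.4]
width: 43.1
```

Emit:
carry_out --twist '[[0,0,0],[0,0,0],[0,0,0],[0,0,0],[0,0,0],[0,0,0],[0,0,0],[0,0,0],[0,0,0],[0,0,0]]' --translation '[[-3,35,0],[-6,70,0],[-9,105,0],[-12,140,0],[-15,175,0],[-18,210,0],[-20,240,0],[-22,264,0],[-22,278,0],[-22,281,0]]' --jaw '[40,40,40,40,40,40,40,40,40,40]'

```text
clock: 42.82
eef_pos: [542.5, 121.6, 119.1]
tool_rot: [[-0.999, -0.041, 0.002], [-0.041, 0.999, 0.001], [-0.002, 0.001, -1.0]]
wrist_force: [0.0, 0.6, -0.2]
width: 43.6
```

Emit:
carry_out --twist '[[0,0,0],[0,0,0],[0,0,0],[0,0,0],[0,0,0]]' --translation '[[0,0,4],[0,0,12],[0,0,20],[0,0,23],[0,0,23]]' --jaw '[40,40,40,40,40]'

```text
clock: 43.23
eef_pos: [541.4, 118.2, 93.7]
tool_rot: [[-0.999, -0.037, -0.002], [-0.037, 0.999, -0.0], [0.002, -0.0, -1.0]]
wrist_force: [0.3, 0.1, -0.1]
width: 43.4
```

```bash
python3 -c "
from h import *
s=sense();print(s['eef_pos'],s['width'],s['wrist_force'])
go(543.3,118.5,89.8)"
```

```text
[541.41418618 118.18981222  93.70590239] 43.39226240271958 [ 0.34672372  0.14999776 -0.1140155 ]
tr [-1.9, 0.2, 3.9] tw [-0.0, -0.1, -0.1] len 4
```

Emit:
carry_out --twist '[[0,0,0],[0,0,0],[0,0,0],[0,0,0],[0,0,0],[0,0,0]]' --translation '[[-0.8,0,0],[-0.8,0,1.5],[-0.8,0,3],[-0.8,0,4],[-0.8,0,4.5],[-0.8,0,4.5]]' --jaw '[40,40,40,40,40,40]'

```text
clock: 43.73
eef_pos: [543.0, 119.2, 90.4]
tool_rot: [[-0.999, -0.038, -0.0], [-0.038, 0.999, -0.0], [0.0, -0.0, -1.0]]
wrist_force: [-0.2, 0.8, -0.2]
width: 43.5
```

Emit:
carry_out --twist '[[0,0,0],[0,0,0],[0,0,0],[0,0,0],[0,0,0],[0,0,0],[0,0,0],[0,0,0],[0,0,0],[0,0,0]]' --translation '[[0,0,0],[0,0,0],[0,0,0],[0,0,0],[0,0,-15],[0,0,-45],[0,0,-75],[0,0,-95],[0,0,-100],[0,0,-100]]' --jaw '[66,66,66,66,66,66,66,66,66,66]'

```text
clock: 44.57
eef_pos: [544.1, 119.3, 192.0]
tool_rot: [[-0.999, -0.038, 0.003], [-0.038, 0.999, 0.0], [-0.003, 0.0, -1.0]]
wrist_force: [0.7, 0.3, -0.7]
width: 56.1
```

```bash
python3 -c "
from h import *
cv2.imwrite('pics/s1.png',read_camera('wrist')[:,:,::-1])
go(531,35,150)"
```

```text
tr [15.5, -83.7, 40.5] tw [0.0, 0.0, -0.0] len 94
```

View pics/s1.png

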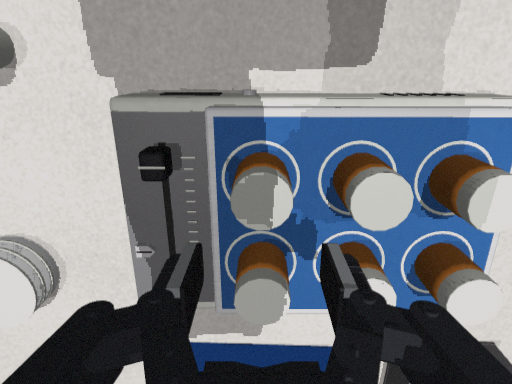

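All six stand in their rings. Move over the slider.

Emit:
carry_out --twist '[[0,0,0],[0,0,0],[0,0,0],[0,0,0],[0,0,0],[0,0,0],[0,0,0]]' --translation '[[4,-22,0],[9,-50,0],[13,-74,10],[15,-83.5,30],[15,-83.5,40],[15,-83.5,40],[15,-83.5,40]]' --jaw '[47,47,47,47,47,47,47]'

```text
clock: 45.2
eef_pos: [530.4, 35.8, 149.4]
tool_rot: [[-0.999, -0.038, -0.003], [-0.038, 0.999, 0.001], [0.003, 0.001, -1.0]]
wrist_force: [0.5, 1.4, 0.2]
width: 40.0
```

```bash
python3 -c "
from h import *
cv2.imwrite('pics/t1.png',read_camera('top')[:,:,::-1])
cv2.imwrite('pics/t2.png',read_camera('side')[:,:,::-1])
print(sense()['eef_pos'],sense()['width'])
go(531.6,34.8,78)"
```

```text
[531.54271612  35.98427141 150.77375246] 40.094860233828804
tr [0.0, -1.2, 72.8] tw [0.0, 0.0, 0.0] len 73
```

View pics/t1.png

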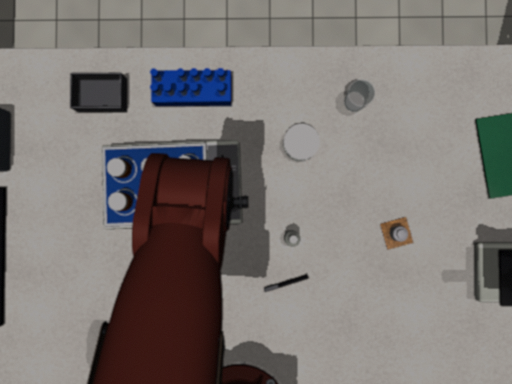

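View pics/t2.png

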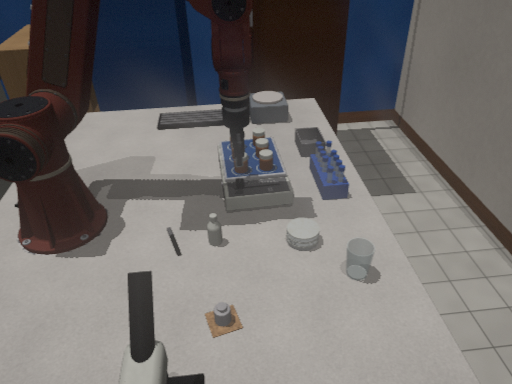

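All jars in, weight on the pad, bystanders untouched. Lower, grip and slide 88 mm.

Emit:
carry_out --twist '[[0,0,0],[0,0,0],[0,0,0],[0,0,0],[0,0,0],[0,0,0],[0,0,0],[0,0,0],[0,0,0],[0,0,0]]' --translation '[[0,-1,20],[0,-1,45],[0,-1,65],[0,-1,73],[0,-1,73],[0,-1,73],[0,-1,73],[0,-1,73],[0,-1,73],[0,-1,73]]' --jaw '[47,47,47,47,47,47,5,5,5,5]' --grip_force 30

```text
clock: 46.13
eef_pos: [532.5, 34.8, 79.1]
tool_rot: [[-0.999, -0.038, 0.003], [-0.038, 0.999, 0.001], [-0.003, 0.001, -1.0]]
wrist_force: [-1.2, 3.3, 6.6]
width: 19.2
```

Emit:
carry_out --twist '[[0,0,0],[0,0,0],[0,0,0]]' --translation '[[0,0,0],[0,0,0],[0,0,0]]' --jaw '[5,5,5]'

```text
clock: 46.38
eef_pos: [532.5, 34.7, 79.1]
tool_rot: [[-0.999, -0.038, 0.003], [-0.038, 0.999, 0.001], [-0.003, 0.001, -1.0]]
wrist_force: [-1.3, 3.3, 5.2]
width: 18.9
```

Emit:
carry_out --twist '[[0,0,0],[0,0,0],[0,0,0],[0,0,0],[0,0,0],[0,0,0],[0,0,0],[0,0,0],[0,0,0],[0,0,0]]' --translation '[[-5,0,0],[-15,0,0],[-28,0,0],[-42,0,0],[-56,0,0],[-70,0,0],[-80,0,0],[-86,0,0],[-88,0,0],[-88,0,0]]' --jaw '[5,5,5,5,5,5,5,5,5,5]'

```text
clock: 47.22
eef_pos: [621.1, 38.0, 79.2]
tool_rot: [[-0.999, -0.038, 0.003], [-0.038, 0.999, 0.001], [-0.003, 0.001, -1.0]]
wrist_force: [0.6, 2.8, 4.3]
width: 19.4
```

Emit:
carry_out --twist '[[0,0,0],[0,0,0],[0,0,0]]' --translation '[[0,0,0],[0,0,0],[0,0,0]]' --jaw '[5,5,5]'

```text
clock: 47.47
eef_pos: [620.7, 37.9, 79.1]
tool_rot: [[-0.999, -0.038, 0.003], [-0.038, 0.999, 0.001], [-0.003, 0.001, -1.0]]
wrist_force: [0.8, 3.2, 5.5]
width: 19.2
```

```bash
python3 -c "
from h import *
p=camera_params('wrist');im=read_camera('wrist')[:,:,::-1];print(sense()['eef_pos'])
cv2.imwrite('pics/u1.png',im)
go(620.5,38.1,79.1)"
```

```text
[620.65814087  37.91560996  79.13569785]
tr [0.2, 0.2, 0.0] tw [0.0, 0.2, 0.0] len 0
```

View pics/u1.png

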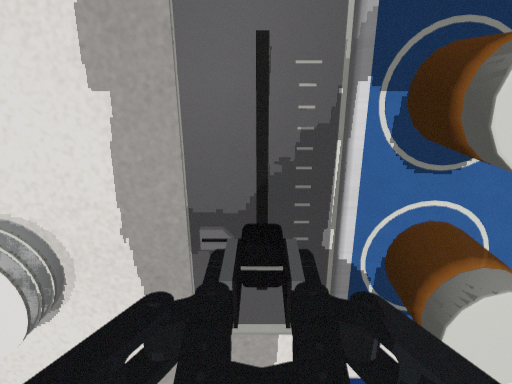

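Emit:
carry_out --twist '[[0,0,0],[0,0,0],[0,0,0],[0,0,0],[0,0,0],[0,0,0],[0,0,0],[0,0,0],[0,0,0],[0,0,0]]' --translation '[[0,0,0],[0,0,0],[0,0,0],[0,0,-8],[0,0,-30],[0,0,-60],[0,0,-90],[0,0,-108],[0,0,-110],[0,0,-110]]' --jaw '[42,45,47,47,50,50,50,50,50,50]'

```text
clock: 48.35
eef_pos: [620.0, 37.4, 189.1]
tool_rot: [[-0.999, -0.038, 0.003], [-0.038, 0.999, -0.0], [-0.003, -0.0, -1.0]]
wrist_force: [-0.7, -0.3, -1.1]
width: 42.5
```

Emit:
carry_out --twist '[[0,0,0],[0,0,0],[0,0,0],[0,0,0],[0,0,0]]' --translation '[[0,0,0],[0,0,0],[0,0,0],[0,0,0],[0,0,0]]' --jaw '[50,50,50,50,50]'

```text
clock: 48.77
eef_pos: [618.9, 37.5, 186.8]
tool_rot: [[-0.999, -0.038, -0.001], [-0.038, 0.999, 0.0], [0.001, 0.0, -1.0]]
wrist_force: [0.1, 0.2, -0.6]
width: 42.4
```

```bash
python3 -c "
from h import *
p=camera_params('wrist');im=read_camera('wrist')[:,:,::-1];p2=camera_params('wrist');print(p['t']-p2['t'])
np.save('c1.npy',p,allow_pickle=True);cv2.imwrite('pics/v1.png',im)
cv2.imwrite('pics/v2.png',cv2.resize(im[70:230,205:315],None,fx=5,fy=5,interpolation=cv2.INTER_CUBIC)[-600:])
print(proj(p,[[620.7,38,92],[621,13.7,65]]))"
```

```text
[-0.01469295  0.15330839  0.07387545]
[[262.21289554 192.29081199]
 [233.16745511 180.52169772]]
```

View pics/v1.png

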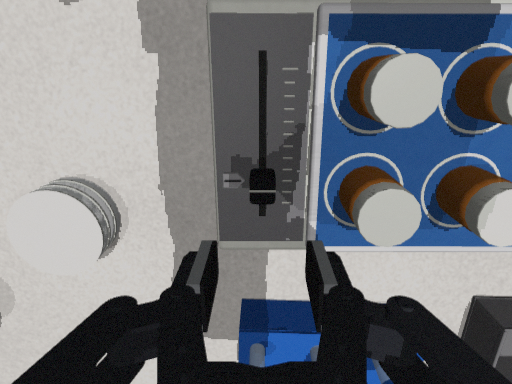

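View pics/v2.png

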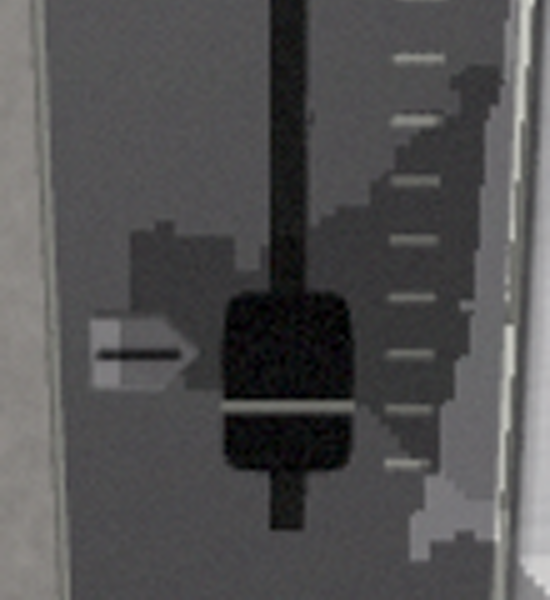

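```bash
python3 -c "
from h import *
np.set_printoptions(precision=2,suppress=True)
p=np.load('c1.npy',allow_pickle=True).item()
f=lambda a:(np.array(a)+.5)/5-.5+np.array((205,110))
th=.0378;o=np.array([580.7,199.7]);R=np.array([[np.cos(th),-np.sin(th)],[np.sin(th),np.cos(th)]])
for n,a,z in [('line',(288,406),92),('ptr',(138,355),65),('t55',(407,463),61),('t45',(410,409),61),('t35',(411,354),61),('t25',(412,297),61),('t15',(413,240),61),('t5',(415,181),61),('t-5',(416,121),61)]:
  g=back(p,f([a]),z);print(n,g,((g[:,:2]-o)@R))
"
```

```text
line [[619.49  37.94  92.  ]] [[  32.65 -163.11]]
ptr [[621.1   12.89  65.  ]] [[  33.31 -188.2 ]]
t55 [[640.42  59.58  61.  ]] [[  54.38 -142.28]]
t45 [[630.41  59.47  61.  ]] [[  44.38 -142.01]]
t35 [[620.46  59.01  61.  ]] [[  34.42 -142.09]]
t25 [[610.39  58.54  61.  ]] [[  24.33 -142.18]]
t15 [[600.55  58.08  61.  ]] [[  14.48 -142.27]]
t5 [[590.6   57.77  61.  ]] [[   4.52 -142.2 ]]
t-5 [[580.72  57.3   61.  ]] [[  -5.36 -142.3 ]]
```

The line is at 33.2 mm (tick-corrected) and the pointer at 33.9 mm. Arm travel independently gives a setting of 88.2 mm, so the two agree within 1 mm. I'll withdraw for a last overview.

Emit:
carry_out --twist '[[0,0,0],[0,0,0],[0,0,0],[0,0,0],[0,0,0],[0,0,0],[0,0,0],[0,0,0],[0,0,0],[0,0,0]]' --translation '[[10,-10,-10],[35,-35,-20],[65,-65,-30],[95,-95,-40],[125,-125,-50],[155,-155,-50],[180,-180,-50],[200,-200,-50],[205,-205,-50],[205,-205,-50]]' --jaw '[50,50,50,50,50,50,50,50,50,50]'

```text
clock: 49.65
eef_pos: [421.1, -176.4, 237.7]
tool_rot: [[-0.999, -0.035, 0.0], [-0.035, 0.999, -0.0], [-0.0, -0.0, -1.0]]
wrist_force: [0.6, 0.8, 0.3]
width: 42.6
```

```bash
python3 -c "
from h import *
a=read_camera('top')[:,:,::-1];b=read_camera('side')[:,:,::-1]
a=cv2.resize(a[125:260,90:425],None,fx=2.3,fy=2.3,interpolation=cv2.INTER_CUBIC);b=cv2.resize(b[110:340,190:400],None,fx=2,fy=2,interpolation=cv2.INTER_CUBIC)
cv2.imwrite('pics/w1.png',a);cv2.imwrite('pics/w2.png',b);print(sense()['eef_pos'],sense()['clock'])"
```

```text
[ 422.59347722 -174.95396847  237.60895549] 49.75
```

View pics/w1.png

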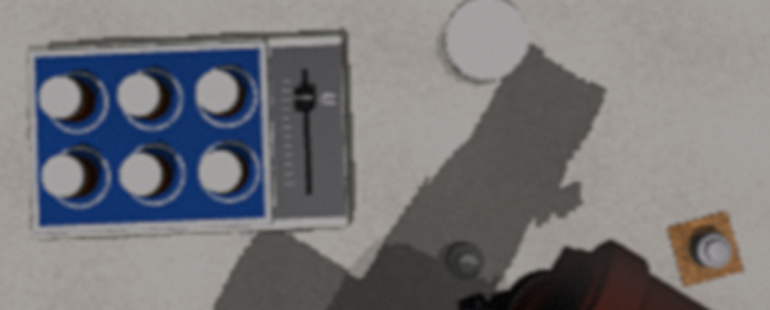

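View pics/w2.png

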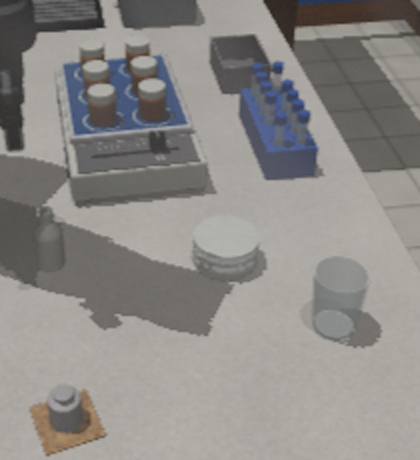

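```bash
python3 -c "
from h import *
np.set_printoptions(precision=1,suppress=True)
t=camera_params('top');f=lambda a:(np.array(a)+.5)/2.3-.5+np.array((90,125))
X=back(t,f([(63,97),(145,95),(219,91),(69,175),(146,173),(219,171)]),130)
F=np.array([[617.7,281.1],[620.7,201.2],[623.7,121.3],[537.7,278.1],[540.8,198.2],[543.8,118.2]])
print(X[:,:2]-F); print(back(t,f([(712,250)]),51))
"
```

```text
[[-0.2 -2.7]
 [-1.5 -6.1]
 [-0.7 -1.2]
 [ 0.8 -6.5]
 [-0.5 -4.6]
 [-1.7  1.6]]
[[ 458.4 -397.2   51. ]]
```

My by-eye cap pixels are too coarse to settle this, so I'll segment the caps.

```bash
python3 -c "
from h import *
np.set_printoptions(precision=1,suppress=True)
t=camera_params('top');im=read_camera('top')[:,:,::-1].copy();cv2.imwrite('pics/x0.png',im)
f=lambda r:(np.array(r))
c=cv2.resize(im[140:235,100:215],None,fx=6,fy=6,interpolation=cv2.INTER_CUBIC)
F=np.array([[617.7,281.1],[620.7,201.2],[623.7,121.3],[537.7,278.1],[540.8,198.2],[543.8,118.2]])
g=lambda uv:((uv-np.array((100,140))+.5)*6-.5)
for q in F:
  a=np.arange(0,6.3,.1)
  for z,r,col in((130,20,(0,0,255)),(74,30,(0,255,0))):
    pts=g(proj(t,np.c_[q[0]+r*np.cos(a),q[1]+r*np.sin(a),np.full(len(a),z)]))
    cv2.polylines(c,[np.round(pts).astype(np.int32)],True,col,1)
cv2.imwrite('pics/x1.png',c)
d=cv2.resize(im[210:255,375:420],None,fx=10,fy=10,interpolation=cv2.INTER_CUBIC);cv2.imwrite('pics/x2.png',d)
"
```

```text
(no output)
```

View pics/x1.png

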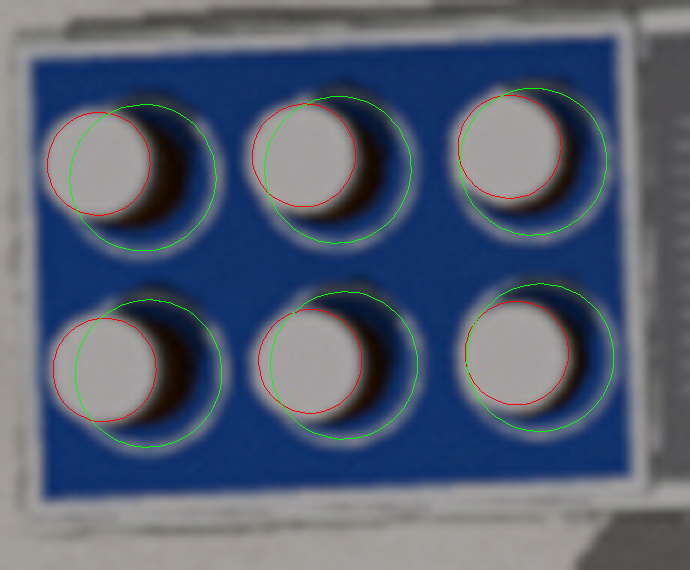

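View pics/x2.png

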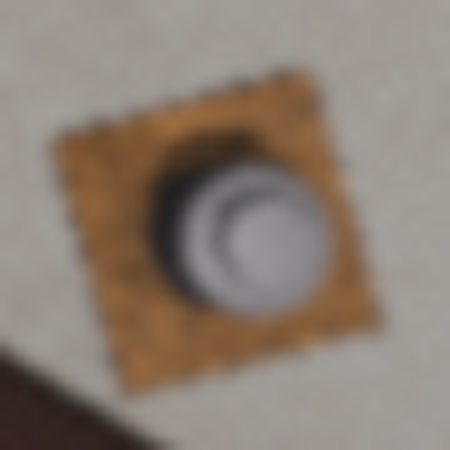

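```bash
python3 -c "
from h import *
t=camera_params('top');f=lambda a:(np.array(a)+.5)/10-.5+np.array((375,210))
print(back(t,f([(256,240)]),41),back(t,f([(272,236)]),51),back(t,f([(55,142),(312,68),(382,325),(128,392)]),3).mean(0))"
```

```text
[[ 457.58633555 -402.38638294   41.        ]] [[ 459.02426813 -403.32105088   51.        ]] [ 458.01103657 -404.42465597    3.        ]
```

The weight is within 2 mm of the pad's centre and the caps overlay the ring-centred predictions. Handing in.

```bash
python3 -c "
from workcell import *
print(hand_in())"
```

```text
the job is handed in; nothing more can be done
None
```

The job is done in the order asked and handed in at about 50 s; `hand_in()` gives no verdict, so what follows rests on my own checks.

- **Slider off:** I slid the slider back to its stop; the white line sat at the first tick.
- **Weight:** it stands on the cork pad, within about 2 mm of the middle.
- **Jars:** all six were gripped at 25 N. They stand upright, each in its own ring, with the far row filled first. In the last top view the caps lie within about 2 mm of where ring-centred jars would show.
- **Speed setting:** the slider is now up at the pointer. The camera put the line at 33.2 mm and the pointer at 33.9 mm along the shaker, and arm travel gave a setting of 88.2 mm. An earlier picture put the pointer at 33.5 mm. The remaining error is 0.3 to 0.7 mm, which I did not correct.
- **Other things:** the bottle, dishes and other items looked unmoved in the last pictures. The arm was clear of everything at hand-in.

The measurements disagreed in two places:
- **Wrist camera:** it read about 3 to 6 mm nearer in x than the top camera on the bench jars. The jars still came up centred in the grip.
- **First cap check:** reading the final cap positions by eye suggested offsets of up to 6 mm, within the 8 mm of room in the rings. The finer overlay on the top view did not confirm them.

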